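# Charge the tub tumbler through its drop-bottom hopper and pin the trap door

## Robot

A 6-joint arm with a two-finger parallel gripper is mounted at the origin on the work surface. World frame = base frame: x ahead of the robot, y to its left, z up, the work surface at z = 0. Lengths are in m, angles in rad, forces in N, time in s.
With the tool pointing down it reaches from about 0.35 to 0.775 m from the base axis. Payload 7.3 kg.
Tool frame: the origin (TCP) lies at the very end of the fingers, on their centre line; the grasp point (between the pads) lies 19 mm behind it (arm.tcp_to_grasp is the distance from the TCP to the grasp point, in m); z points along the fingers, y is the line along which they close (so a half turn about z gives the same grasp; the last joint's range is limited). The gripper opens to 92 mm and grips with 3 to 60 N. Pads are 19 mm wide; open, the fingers measure 130 mm over their backs; the gripper's body (75 mm by 190 mm) begins 47 mm behind the grasp point.
Start: joints at [-1.464, 0.342, 1.524, -0, 1.275, -0.146], TCP at [0.131, -0.508, 0.227] pointing down, gripper open.
Joint ranges: [-2.53, 2.53], [-0.77, 2.02], [0.04, 2.7], [-1, 4.14], [0.28, 2.66], [-3.11, 3.11]. Speed limits (rad/s): [2.57, 2.57, 3.14, 3.14, 3.14, 3.14].

## Interface

Orientations are given as [roll, pitch, yaw] about the fixed x, y, z axes, in that order (R = Rz(yaw) Ry(pitch) Rx(roll)).
In Python, from workcell import arm, imaging gives the robot as it stands.
- The arm moves only by the tool play_rows, never from a script. Its argument "rows" is a list of rows, each a list of 3 entries, a list of its own where there are three numbers: the turn, a rotation vector about the tool's x, y, z in units of 6 degrees (1.0 is 6 degrees), then the shift along the tool's x, y, z in units of 25 mm (1.0 is 25 mm), then the closure, from -1 (fully open) to 1 (shut), so that 0 is half open. A call has 1 to 8 rows; each row shifts and turns the commanded pose from where the row before left it, along the tool's axes as they then stand; what a row does not reach is not made up. A row lasts 1/12 s, in which the tool goes at most 41.7 mm and 7.16 degrees, less where a joint would pass 70% of its speed; a pose out of reach is approached as far as the arm can. A call is refused whole if a number of a shift passes 1 or a number of a turn 1, either way. A call with a gripper value outside its range is refused whole. The fingers move at their own pace and stop on an object; "force" is the grip in N (left out, the last holds). Time passes only in rows, so rows that do not move let the fingers close. It gives the time, the measured TCP pose, the force and the opening at its end, in the units of the state.
- arm.sense(): the state, without advancing time (a new reading comes with each control period).
- imaging.snapshot(name): name is "scene" or "side" or "wrist"; returns the picture (384x512x3 uint8, blue, green, red); there is no depth.
- imaging.calibration(name): a dict with "camera_matrix" (3x3 intrinsics, pixels), "k1" (the pictures are not rectified: a ray, as slopes to the right and down, at radius r is drawn at 1 + k1 r^2 times it, then the intrinsics apply), "position" and "rotation" of the camera in the world. Camera axes: x right, y down, z forward; pixel columns grow to the right and rows downward; lengths in m; the calibration is good to about 2 mm. A picture is of the moment at which its call begins: read the wrist's pose just before it. calibration takes no time and is no camera call; for the wrist camera it gives the pose at the moment of the call.
- arm.sign_off(): hands the job in, once; it reports no verdict.
Trained networks look in the newest picture that a camera, given by its name, has taken for a name from the list of things; names that differ only in an ending like _2 or _b are one class to them, and where a whole thing is asked for, a point or a joint stands for the part that bears it (a point fixed in the world has none). Each returns a list of dicts, best first, with "score" (0 to 1); they miss things now and then, are a little off and sometimes report something else, mostly with a low value. They report only what shows in the picture. A call takes as long as a camera call.
- imaging.recognise(camera, name): "extent" ([left, top, width, height] as shares, 0 to 1, of the picture: columns of its width, rows of its height, round what is visible of it).
- imaging.landmark_of(camera, name): "point" ([column, row] as shares, 0 to 1, of the picture: columns of its width, rows of its height: a listed point, or the origin of a listed thing).
The state is a dict: "time": time; "joints": joint angles; "qd": joint speeds; "tau": joint torques, N m; "tcp_pos": TCP position; "orientation": TCP orientation; "ft_force": force on the tool from outside, world axes, zero at the start; "ft_torque": the same for the moment, N m; "width": finger opening in m.
Only numpy, scipy, OpenCV 4.12 (cv2) and the standard library are available. Lean on these libraries where they do the work, as an engineer would, in place of code of your own. Each camera call takes 0.05 s, during which the arm holds its last target. There are 200 camera calls.

## Task

Put every cast doll head from the white tray into the clear hopper above the tumbling tub while its trap door is still shut and pinned. Then pull the R-clip off the stud, lift the ball lever right up so that the whole batch drops into the tub, swing the lever back down until the trap door is shut, and push the R-clip fully home again so that its straight leg runs through the stud's cross-hole and its bent leg has snapped over the stud. Leave the other things on the bench where they are.

Things in the scene. Friction and masses are not known exactly. Their poses are not given: they have to be found in the camera images.
- hopper: tub tumbler with hopper, one fixed machine; origin on the bench under the hopper's middle, z up, x along the hinge shaft, lever on the -y side. Base plate x -125..125, y -210..135 mm, 12 mm thick. Four aluminium uprights at x +-102, y +-58, top z 262 mm. Steel stud, 24 mm in diameter, upright on a 30 mm square post at x 0, y -178, top z 222 mm; lever's eye goes round it, clip sits above the lever
- hopper_floor (a point): middle of the hopper's floor, which is the top of the shut trap door, at hopper frame (0, 0, 200) mm. The hopper is a clear box open at the top: inside x -92..92, y -65..65 mm, walls 6 mm thick, their tops at z = 267 mm
- tub_floor (a point): middle of the tub's lined floor, below the hopper, at hopper frame (0, 24, 22) mm. Tub inside: x -88..88, y -70..118 mm, blue walls up to z = 75 mm; clear guards above them, at its sides (x) up to 110 mm, behind it (+y) up to 180 mm
- stud_hole (a point): middle of the stud's cross-hole, at hopper frame (0, -178, 202) mm. The hole is 9 mm high and 9 mm wide and runs right through the stud along the hopper's x axis, open at both ends. It is loose on the 6 mm leg: left alone, the clip hangs tilted by about 0.1 rad, its coil some 8 mm low
- lever_hinge (a point): a point on the hinge axis of trap door and lever, at hopper frame (0, -78, 192) mm; the axis runs along the hopper's x
- lever (a joint): angle of trap door and lever (one stiff piece), rad: 0 = shut, lever level; 1.1 = stop, lever up, door hanging down. Lifting the knob opens the door. The hinge is stiff (0.5 N m, some 3 N at the knob): it stays where it is left, also with heads on the door. With the clip in the stud the lever cannot rise
- lever_knob (a point): centre of the black ball knob, 32 mm in diameter, on the lever's end, 165 mm from the hinge axis; at lever angle q it is at hopper frame (0, -78 - 165 cos q, 192 + 165 sin q) mm. The lever is a steel bar 22 mm wide, 8 mm thick, with an eye 48 mm wide round the stud, at hopper y -146..-214 mm when shut
- clip: R-clip of 6 mm steel wire, flat, 133 mm long, 70 g. Origin: middle of its black rubber-dipped coil, the grip, 30 (x) x 34 (y) x 8 (z) mm. x runs along the straight leg to its tip; sprung bent leg on the +y side. At the start it is home in the stud, its axes along the hopper's, grip 70 mm to the stud's -x side. Pull it off along its -x; on or off takes 10 to 15 N. It may be laid flat on the bench
- clip_seat (a point): point on the straight leg's axis at clip (70, -8, 0) mm; it lies at the middle of the cross-hole when the clip is home. The bent leg's pocket for the stud is beside it, its throat at clip x = 82 mm, its flared end at (104, 14, 0) mm
- clip_tip (a point): round tip of the straight leg, at clip (118, -8, 0) mm
- clip_leg (a joint): spring angle of the bent leg, rad: 0 relaxed, as when it has snapped over the stud; about 0.05 to 0.07 as its throat passes over the stud
- tray: low white casting tray, fixed, 220 x 220 mm, floor 3 mm thick, rim 12 mm high; origin under its centre. The heads stand in it at the start
- head1: cast doll head with flanged neck, about 70 g, 68 mm high; origin at the centre of the flat underside of the neck flange (38 mm in diameter), z up through the crown; the skull is a ball 48 mm in diameter centred at z = 44 mm. Two to four heads are present (None: this one is absent, or held)
- head2: cast doll head with flanged neck, about 70 g, 68 mm high; origin at the centre of the flat underside of the neck flange (38 mm in diameter), z up through the crown; the skull is a ball 48 mm in diameter centred at z = 44 mm. Two to four heads are present (None: this one is absent, or held)
- head3: cast doll head with flanged neck, about 70 g, 68 mm high; origin at the centre of the flat underside of the neck flange (38 mm in diameter), z up through the crown; the skull is a ball 48 mm in diameter centred at z = 44 mm. Two to four heads are present (None: this one is absent, or held)
- head4: cast doll head with flanged neck, about 70 g, 68 mm high; origin at the centre of the flat underside of the neck flange (38 mm in diameter), z up through the crown; the skull is a ball 48 mm in diameter centred at z = 44 mm. Two to four heads are present (None: this one is absent, or held)
- varnish_jar: bystander: amber jar, 60 mm in diameter, 75 mm high, beyond the machine; origin under its centre
- head_stand: bystander: finished white head on a dowel with a round wooden foot 100 mm across, 168 mm high; origin under its foot
- eye_box: bystander: cardboard box 100 x 140 x 50 mm on the bench's far left; origin under its centre

How it is judged:
By the outcome, as a careful person would: the job done as asked, in the order asked, and still so for the second after the job is handed in, with the robot touching nothing.
Of head1, head2, head3, head4 only 2 to 4 are there at a start; the rules pass over those that are not, and their reading is None.
At some moment in a run one of head1, head2, head3, head4 may be knocked a few centimetres aside while the robot is not near it.
Once in a run the grip may slacken for a moment while it holds something.
It also fails if it takes over 210 s, if anything falls off the work surface, if the arm or the gripper's body presses on something with over 40 N, if the wrist force passes 120 N, or if a joint passes its speed limit or range.

## Working session

There is one attempt and no reset: what is moved stays moved. The work goes in short steps, Python scripts to look and compute and a tool call to move; the robot and the scene stay as the last step left them, time stands still between calls to the robot, and variables do not carry over. Pictures are saved under pics/ and viewed, on a budget of 14 in all, crops included, one or two more only if the job needs it, and the job is handed in when it is done.

Besides the shell and the picture viewer there is one more tool, called after "Call:" in YAML: its name, and indented under it one key for each argument. play_rows: Moves the arm, as the interface text tells. Its arguments: {"type":"object","properties":{"rows":{"type":"array"},"force":{"type":"number"}},"required":["rows"]}

```bash
mkdir -p pics; cat > h.py <<'E'
import numpy as np, cv2, json
from workcell import arm, imaging
from scipy.spatial.transform import Rotation as Ro
def proj(c,P):
    p=(np.asarray(P)-np.array(c["position"]))@np.array(c["rotation"]); s=p[...,:2]/p[...,2:]
    s=s*(1+c["k1"]*(s**2).sum(-1,keepdims=True)); K=np.array(c["camera_matrix"])
    return s@K[:2,:2].T+K[:2,2]
def ray(c,uv):
    K=np.array(c["camera_matrix"]); d=(np.asarray(uv)-K[:2,2])/[K[0,0],K[1,1]]; s=d.copy()
    for _ in range(20): s=d/(1+c["k1"]*(s**2).sum())
    v=np.array(c["rotation"])@np.array([s[0],s[1],1]); return np.array(c["position"]),v/np.linalg.norm(v)
def onz(c,uv,z):
    o,v=ray(c,uv); return o+v*(z-o[2])/v[2]
def tri(rs):
    A=0;b=0
    for o,v in rs:
        M=np.eye(3)-np.outer(v,v); A=A+M; b=b+M@o
    return np.linalg.solve(A,b)
def px(l): return np.array(l)*[512,384]
def shot(n,f=None):
    im=imaging.snapshot(n)
    if f: cv2.imwrite("pics/"+f,im)
    return imaging.calibration(n),im
def st():
    s=arm.sense(); print(round(s["time"],2),np.round(s["tcp_pos"],4),np.round(s["orientation"],3),np.round(s["ft_force"],1),round(s["width"],4),np.round(s["joints"],2)); return s
def to(P,yaw=None):
    "shift in tool units to world point P for TCP, keeping orientation"
    s=arm.sense(); R=Ro.from_euler("xyz",s["orientation"]).as_matrix()
    d=R.T@(np.asarray(P)-s["tcp_pos"])/0.025; return np.round(d,2)
E
python3 - <<'E'
from h import *
s=st(); print(arm.tcp_to_grasp)
C={}
ims=[]
for n in("scene","side"):
    c,im=shot(n); C[n]=c; ims.append(im); print(n,np.round(c["position"],3),np.round(np.array(c["rotation"])[:,2],2))
    for t in("hopper","hopper_floor","tub_floor","stud_hole","lever_hinge","lever_knob","clip","clip_tip","tray","head1","varnish_jar","head_stand","eye_box"):
        r=imaging.landmark_of(n,t); print(n,t,[(np.round(px(q["point"])).tolist(),round(q["score"],2),np.round(onz(c,px(q["point"]),0)[:2],3).tolist()) for q in r[:5]])
cv2.imwrite("pics/a.png",np.vstack(ims)[:, :])
E
```

```text
0.0 [ 0.1313 -0.5079  0.226 ] [-3.14  -0.     0.253] [-0.5 -0.5  0.9] 0.0918 [-1.46  0.34  1.53 -0.    1.28 -0.15]
0.0188Traceback (most recent call last):
  File "<stdin>", line 6, in <module>
IndexError: too many indices for array: array is 1-dimensional, but 2 were indexed
```

```bash
python3 - <<'E'
from h import *
for n in("scene","side","wrist"): print(imaging.calibration(n))
E
```

```text
{'camera_matrix': array([[359.15362449,   0.        , 256.95694524],
       [  0.        , 359.15362449, 188.5571725 ],
       [  0.        ,   0.        ,   1.        ]]), 'k1': -0.03615612062004943, 'position': array([1.06490689, 0.41241693, 0.93876719]), 'rotation': array([-2.50699273, -0.01393532,  2.3090542 ])}
{'camera_matrix': array([[411.24723885,   0.        , 259.29970564],
       [  0.        , 411.24723885, 194.3998312 ],
       [  0.        ,   0.        ,   1.        ]]), 'k1': -0.10578853326248841, 'position': array([ 0.31672273, -0.6263596 ,  0.9348622 ]), 'rotation': array([-2.40860305, -0.0201579 , -0.38585362])}
{'camera_matrix': array([[301.77928915,   0.        , 252.02563061],
       [  0.        , 301.77928915, 192.24582871],
       [  0.        ,   0.        ,   1.        ]]), 'k1': -0.02930472155357889, 'position': array([ 0.20082408, -0.49040539,  0.38424323]), 'rotation': array([ 2.86951770e+00,  1.57170609e-03, -1.31746824e+00])}
```

```bash
python3 - <<'E'
t=open('h.py').read()
t=t.replace('    return imaging.calibration(n),im','    return cal(n),im').replace('def px(','def cal(n):\n    c=dict(imaging.calibration(n)); c["rotation"]=Ro.from_euler("xyz",c["rotation"]).as_matrix(); return c\ndef px(')
open('h.py','w').write(t)
E
python3 - <<'E'
from h import *
C={};L={};ims=[]
T="hopper hopper_floor tub_floor stud_hole lever_hinge lever_knob clip clip_tip tray head1 varnish_jar head_stand eye_box".split()
for n in("scene","side"):
    c,im=shot(n); C[n]=c; ims.append(im); print(n,np.round(c["position"],3),np.round(c["rotation"][:,2],2))
    for t in T:
        r=imaging.landmark_of(n,t); L[n,t]=r; print(n,t,[(np.round(px(q["point"])).tolist(),round(q["score"],2),np.round(onz(c,px(q["point"]),.003 if 'head1'==t else 0)[:2],3).tolist()) for q in r[:5]])
for t in T:
    if t!="head1" and L["scene",t] and L["side",t]:
        rs=[ray(C[n],px(L[n,t][0]["point"])) for n in C]; P=tri(rs); print(t,np.round(P,3),[round(float(np.linalg.norm(np.cross(P-o,v))),4) for o,v in rs])
cv2.imwrite("pics/a.png",cv2.resize(np.vstack(ims),None,fx=.78,fy=.78))
E
```

```text
scene [1.065 0.412 0.939] [-0.45 -0.39 -0.81]
scene hopper [([249.0, 180.0], 0.71, [0.539, -0.086])]
scene hopper_floor [([242.0, 142.0], 0.91, [0.426, -0.222])]
scene tub_floor [([247.0, 180.0], 0.58, [0.541, -0.089])]
scene stud_hole [([204.0, 108.0], 0.82, [0.399, -0.455])]
scene lever_hinge [([225.0, 129.0], 0.81, [0.424, -0.312]), ([285.0, 287.0], 0.62, [0.738, 0.234])]
scene lever_knob [([190.0, 102.0], 0.76, [0.41, -0.525])]
scene clip [([220.0, 103.0], 0.65, [0.336, -0.432])]
scene clip_tip [([189.0, 115.0], 0.66, [0.465, -0.467])]
scene tray [([344.0, 243.0], 0.85, [0.518, 0.278])]
scene head1 [([353.0, 263.0], 0.54, [0.556, 0.334]), ([361.0, 240.0], 0.51, [0.478, 0.31])]
scene varnish_jar [([222.0, 255.0], 0.72, [0.786, 0.042])]
scene head_stand [([193.0, 237.0], 0.81, [0.805, -0.06])]
scene eye_box [([284.0, 286.0], 0.79, [0.736, 0.232]), ([247.0, 182.0], 0.6, [0.547, -0.086])]
side [ 0.317 -0.626  0.935] [ 0.27  0.61 -0.74]
side hopper [([259.0, 264.0], 0.64, [0.557, -0.085])]
side hopper_floor [([263.0, 218.0], 0.88, [0.628, 0.058]), ([275.0, 247.0], 0.48, [0.617, -0.051
[... 698 characters left out ...]
.57, [0.617, -0.177]), ([261.0, 255.0], 0.21, [0.571, -0.06])]
side eye_box [([271.0, 168.0], 0.89, [0.73, 0.239])]
hopper [ 0.549 -0.086  0.008] [0.0071, 0.0071]
hopper_floor [ 0.561 -0.088  0.199] [0.0001, 0.0001]
tub_floor [ 0.559 -0.073  0.031] [0.0004, 0.0004]
stud_hole [ 0.549 -0.269  0.205] [0.0053, 0.0053]
lever_hinge [ 0.553 -0.168  0.188] [0.0009, 0.0009]
lever_knob [ 0.546 -0.336  0.191] [0.0027, 0.0027]
clip [ 0.483 -0.262  0.189] [0.0002, 0.0002]
clip_tip [ 0.566 -0.105  0.357] [0.1255, 0.1255]
tray [ 0.512  0.28  -0.005] [0.004, 0.004]
varnish_jar [0.796 0.039 0.007] [0.0097, 0.0097]
head_stand [ 0.808 -0.065 -0.002] [0.0055, 0.0055]
eye_box [0.733 0.235 0.001] [0.0046, 0.0046]
```

View pics/a.png

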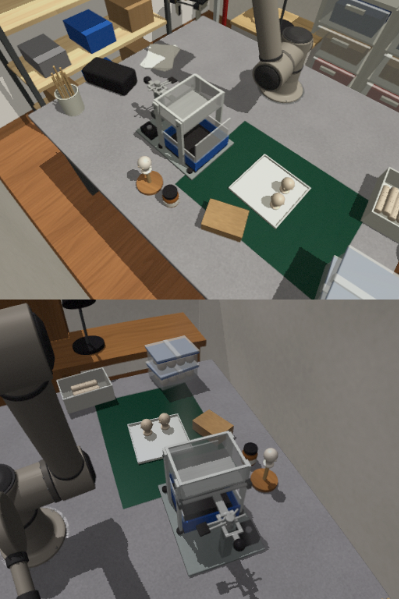

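Call:
play_rows:
  rows:
    - [[0,0,1],[0,0,-1],-1]
    - [[0,0,1],[0,0,-1],-1]
    - [[0,0,1],[0,0,-1],-1]
    - [[0,0,0],[0,0,-1],-1]
    - [[0,0,0],[0,0,-1],-1]
    - [[0,0,0],[0,0,-1],-1]
    - [[0,0,0],[0,0,-1],-1]
    - [[0,0,0],[0,0,-1],-1]
  force: 30

```text
time: 2.12
tcp_pos: [0.1313, -0.508, 0.4281]
orientation: [3.141, -0.0, -0.061]
ft_force: [0.4, -0.5, -1.0]
width: 0.0915
```

Call:
play_rows:
  rows:
    - [[0,0,0],[0.77,-1,0],-1]
    - [[0,0,0],[0.77,-1,0],-1]
    - [[0,0,0],[0.77,-1,0],-1]
    - [[0,0,0],[0.77,-1,0],-1]
    - [[0,0,0],[0.77,-1,0],-1]
    - [[0,0,0],[0.77,-1,0],-1]
    - [[0,0,0],[0.77,-1,0],-1]

```text
time: 2.7
tcp_pos: [0.2772, -0.3406, 0.4268]
orientation: [3.141, -0.0, -0.062]
ft_force: [1.1, -0.8, -0.2]
width: 0.0919
```

Call:
play_rows:
  rows:
    - [[0,0,0],[0.77,-1,0],-1]
    - [[0,0,0],[0.77,-1,0],-1]
    - [[0,0,0],[0.77,-1,0],-1]
    - [[0,0,0],[0.77,-1,0],-1]
    - [[0,0,0],[0.77,-1,0],-1]
    - [[0,0,0],[0.77,-1,0],-1]
    - [[0,0,0],[0,0,0],-1]
    - [[0,0,0],[0,0,0],-1]

```text
time: 3.37
tcp_pos: [0.4016, -0.1982, 0.4266]
orientation: [3.141, 0.0, -0.058]
ft_force: [0.2, -0.2, -0.4]
width: 0.0919
```

```bash
python3 - <<'E'
from h import *
st()
c,im=shot("wrist","w1.png"); print(np.round(c["position"],3),np.round(c["rotation"][:,2],2))
for t,z in dict(hopper_floor=.2,stud_hole=.202,lever_hinge=.192,lever_knob=.192,clip=.194,clip_tip=.206).items():
    r=imaging.landmark_of("wrist",t); print(t,[(np.round(px(q["point"])).tolist(),round(q["score"],2),np.round(onz(c,px(q["point"]),z)[:2],4).tolist()) for q in r[:2]])
E
```

```text
3.37 [ 0.4016 -0.1982  0.4266] [ 3.141  0.    -0.058] [ 0.2 -0.2 -0.4] 0.0919 [-0.63  0.12  1.28 -0.    1.74  1.  ]
[ 0.473 -0.204  0.585] [-0.27  0.02 -0.96]
hopper_floor [([153.0, 42.0], 0.64, [0.5553, -0.0924])]
stud_hole [([307.0, 35.0], 0.6, [0.5505, -0.2725])]
lever_hinge [([222.0, 38.0], 0.55, [0.5554, -0.173]), ([309.0, 42.0], 0.37, [0.5454, -0.2762])]
lever_knob [([359.0, 37.0], 0.58, [0.5479, -0.3368])]
clip [([298.0, 96.0], 0.86, [0.4835, -0.2612])]
clip_tip []
```

View pics/w1.png

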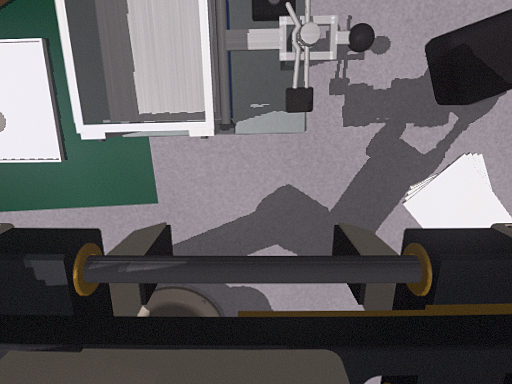

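Call:
play_rows:
  rows:
    - [[0,0,0],[0.02,-1,0],-1]
    - [[0,0,0],[0.02,-1,0],-1]
    - [[0,0,0],[0.02,-1,0],-1]
    - [[0,0,0],[0.02,-1,0],-1]
    - [[0,0,0],[0.02,-1,0],-1]
    - [[0,0,0],[0.02,-1,0],-1]
    - [[0,0,0],[0.02,-1,0],-1]

```text
time: 4.3
tcp_pos: [0.4151, -0.0242, 0.4268]
orientation: [3.141, -0.0, -0.063]
ft_force: [0.6, -0.1, -0.5]
width: 0.092
```

Call:
play_rows:
  rows:
    - [[0,0,0],[0.02,-1,0],-1]
    - [[0,0,0],[0.02,-1,0],-1]
    - [[0,0,0],[0.02,-1,0],-1]
    - [[0,0,0],[0.02,-1,0],-1]
    - [[0,0,0],[0.02,-1,0],-1]
    - [[0,0,0],[0.02,-1,0],-1]
    - [[0,0,0],[0.02,-1,0],-1]

```text
time: 4.88
tcp_pos: [0.4295, 0.1503, 0.4268]
orientation: [3.141, -0.0, -0.062]
ft_force: [0.5, 0.0, -0.9]
width: 0.092
```

Call:
play_rows:
  rows:
    - [[0,0,0],[0.02,-1,0.3],-1]
    - [[0,0,0],[0.02,-1,0.3],-1]
    - [[0,0,0],[0.02,-1,0.3],-1]
    - [[0,0,0],[0.02,-1,0.3],-1]
    - [[0,0,0],[0.02,-1,0],-1]
    - [[0,0,0],[0.02,-1,0],-1]
    - [[0,0,0],[0,0,0],-1]
    - [[0,0,0],[0,0,0],-1]

```text
time: 5.55
tcp_pos: [0.4418, 0.2995, 0.3961]
orientation: [3.141, 0.001, -0.06]
ft_force: [-0.5, -0.1, 0.3]
width: 0.0918
```

```bash
cat >> h.py <<'E'
def heads(n="wrist",z=.003):
    c=cal(n); out=[]
    for q in imaging.landmark_of(n,"head1"): out.append((round(q["score"],2),np.round(px(q["point"])).tolist(),np.round(onz(c,px(q["point"]),z)[:2],4).tolist()))
    e=[]
    for q in imaging.recognise(n,"head1"):
        l,t,w,h=q["extent"]; e.append((round(q["score"],2),np.round([l*512,t*384,w*512,h*384]).tolist(),np.round(onz(c,px([l+w/2,t+h/2]),z+.042)[:2],4).tolist()))
    print("pt",out,"\nbox",e)
E
python3 - <<'E'
from h import *
st()
c,im=shot("wrist","w2.png"); heads()
E
```

```text
5.55 [0.4418 0.2995 0.3961] [ 3.141e+00  1.000e-03 -6.000e-02] [-0.5 -0.1  0.3] 0.0918 [ 0.45  0.29  1.14 -0.    1.71  2.08]
pt [(0.73, [240.0, 133.0], [0.4715, 0.3176]), (0.7, [230.0, 83.0], [0.5575, 0.3294])] 
box [(0.95, [223.0, 117.0, 27.0, 30.0], [0.477, 0.3216]), (0.56, [210.0, 66.0, 34.0, 35.0], [0.5546, 0.3308])]
```

View pics/w2.png

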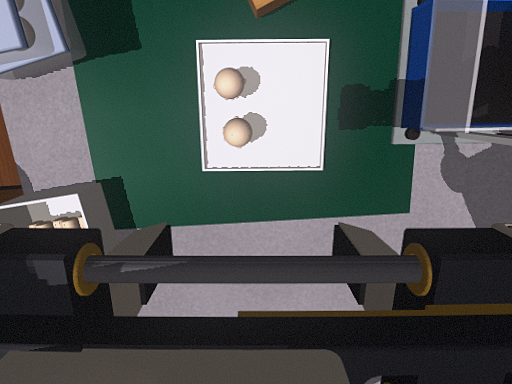

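Call:
play_rows:
  rows:
    - [[0,0,0],[0.17,-0.11,0.95],-1]
    - [[0,0,0],[0.17,-0.11,0.95],-1]
    - [[0,0,0],[0.17,-0.11,0.95],-1]
    - [[0,0,0],[0.17,-0.11,0.95],-1]
    - [[0,0,0],[0.17,-0.11,0.95],-1]
    - [[0,0,0],[0.17,-0.11,0.95],-1]
    - [[0,0,0],[0.17,-0.11,0.95],-1]
    - [[0,0,0],[0.17,-0.11,0.95],-1]

```text
time: 6.37
tcp_pos: [0.4775, 0.3179, 0.2062]
orientation: [-3.141, -0.001, -0.063]
ft_force: [0.1, 0.1, -0.3]
width: 0.0918
```

Call:
play_rows:
  rows:
    - [[0,0,0],[0,0,0.98],-1]
    - [[0,0,0],[0,0,0.98],-1]
    - [[0,0,0],[0,0,0.98],-1]
    - [[0,0,0],[0,0,0.98],-1]
    - [[0,0,0],[0,0,0.98],-1]
    - [[0,0,0],[0,0,0.98],-1]
    - [[0,0,0],[0,0,0.98],-1]
    - [[0,0,0],[0,0,0],-1]

```text
time: 7.03
tcp_pos: [0.4747, 0.3165, 0.0313]
orientation: [3.137, 0.007, -0.063]
ft_force: [-1.1, -0.0, -0.4]
width: 0.092
```

Call:
play_rows:
  rows:
    - [[0,0,0],[0,0,0],1]
    - [[0,0,0],[0,0,0],1]
    - [[0,0,0],[0,0,0],1]
    - [[0,0,0],[0,0,0],1]
    - [[0,0,0],[0,0,0],1]
    - [[0,0,0],[0,0,0],1]
    - [[0,0,0],[0,0,0],1]
  force: 30

```text
time: 7.62
tcp_pos: [0.4772, 0.3193, 0.0357]
orientation: [-3.141, -0.001, -0.061]
ft_force: [0.6, 1.3, 0.7]
width: 0.0501
```

Call:
play_rows:
  rows:
    - [[0,0,0],[0,0,-0.5],1]
    - [[0,0,0],[0,0,-1],1]
    - [[0,0,0],[0,0,-1],1]
    - [[0,0,0],[0,0,-1],1]
    - [[0,0,0],[0,0,-1],1]
    - [[0,0,0],[0,0,-1],1]
    - [[0,0,0],[0,0,-1],1]
    - [[0,0,0],[0,0,0],1]

```text
time: 8.28
tcp_pos: [0.4791, 0.3202, 0.2031]
orientation: [-3.137, -0.008, -0.061]
ft_force: [0.9, 0.1, -0.2]
width: 0.0464
```

Call:
play_rows:
  rows:
    - [[0,0,0],[0,0,-0.95],1]
    - [[0,0,0],[0,0,-0.95],1]
    - [[0,0,0],[0,0,-0.95],1]
    - [[0,0,0],[0,0,-0.95],1]
    - [[0,0,0],[0,0,-0.95],1]
    - [[0,0,0],[0,0,-0.95],1]
    - [[0,0,0],[0,0,-0.9],1]
    - [[0,0,0],[0.14,0.5,0],1]

```text
time: 8.95
tcp_pos: [0.4802, 0.3082, 0.3669]
orientation: [-3.137, -0.006, -0.059]
ft_force: [0.4, 0.2, 0.6]
width: 0.047
```

Call:
play_rows:
  rows:
    - [[0,0,0],[0.14,0.95,0],1]
    - [[0,0,0],[0.14,0.95,0],1]
    - [[0,0,0],[0.14,0.95,0],1]
    - [[0,0,0],[0.14,0.95,0],1]
    - [[0,0,0],[0.14,0.95,0],1]
    - [[0,0,0],[0.14,0.95,0],1]
    - [[0,0,0],[0.14,0.95,0],1]
    - [[0,0,0],[0.14,0.95,0],1]

```text
time: 9.62
tcp_pos: [0.4955, 0.1134, 0.3614]
orientation: [3.141, 0.002, -0.061]
ft_force: [0.6, 0.4, -0.9]
width: 0.0467
```

Call:
play_rows:
  rows:
    - [[0,0,0],[0.14,0.95,0],1]
    - [[0,0,0],[0.14,0.95,0],1]
    - [[0,0,0],[0.14,0.95,0],1]
    - [[0,0,0],[0.14,0.95,0],1]
    - [[0,0,0],[0.14,0.95,0],1]
    - [[0,0,0],[0.14,0.95,0],1]
    - [[0,0,0],[0.14,0.95,0],1]
    - [[0,0,0],[0.2,0.9,0],1]

```text
time: 10.28
tcp_pos: [0.5131, -0.0768, 0.3614]
orientation: [-3.142, 0.002, -0.062]
ft_force: [1.3, 0.2, 0.2]
width: 0.0466
```

Call:
play_rows:
  rows:
    - [[0,0,0],[0,0,0],1]
    - [[0,0,0],[0,0,0],1]
    - [[0,0,0],[0,0,0],1]

```text
time: 10.53
tcp_pos: [0.5135, -0.075, 0.3618]
orientation: [-3.141, 0.001, -0.062]
ft_force: [-0.2, -0.4, -0.6]
width: 0.0469
```

```bash
python3 - <<'E'
from h import *
st(); c,im=shot("scene"); cv2.imwrite("pics/s1.png",cv2.resize(im[60:300,140:400],None,fx=2,fy=2))
print(to([.514,-.088,.236])); heads("scene")
E
```

```text
10.53 [ 0.5135 -0.075   0.3618] [-3.141e+00  1.000e-03 -6.200e-02] [-0.2 -0.4 -0.6] 0.0469 [-0.29  0.27  1.27  0.    1.61  1.34]
[0.06 0.54 5.05]
pt [(0.8, [353.0, 264.0], [0.5572, 0.3352]), (0.79, [259.0, 97.0], [0.2078, -0.3409]), (0.36, [242.0, 143.0], [0.4331, -0.2174]), (0.3, [190.0, 116.0], [0.4639, -0.4596])] 
box [(0.86, [248.0, 75.0, 17.0, 27.0], [0.2153, -0.3469])]
```

View pics/s1.png

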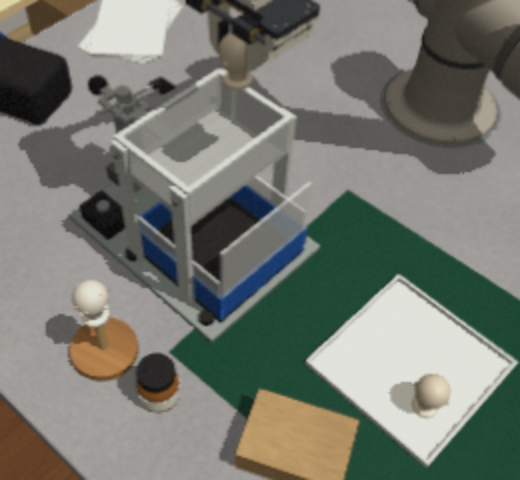

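Call:
play_rows:
  rows:
    - [[0,0,0],[0.06,0.54,0.05],1]
    - [[0,0,0],[0,0,0.9],1]
    - [[0,0,0],[0,0,0.9],1]
    - [[0,0,0],[0,0,0.9],1]
    - [[0,0,0],[0,0,0.9],1]
    - [[0,0,0],[0,0,0.9],1]
    - [[0,0,0],[0,0,0.5],1]
    - [[0,0,0],[0,0,0],1]

```text
time: 11.35
tcp_pos: [0.5132, -0.0884, 0.2337]
orientation: [-3.14, 0.005, -0.061]
ft_force: [0.2, 1.3, -0.9]
width: 0.0469
```

Call:
play_rows:
  rows:
    - [[0,0,0],[0,0,0],1]
    - [[0,0,0],[0,0,0],-0.45]
    - [[0,0,0],[0,0,0],-0.45]
    - [[0,0,0],[0,0,0],-0.45]
    - [[0,0,0],[0,0,0],-0.45]
    - [[0,0,0],[0,0,0],-0.45]

```text
time: 11.85
tcp_pos: [0.5147, -0.0889, 0.237]
orientation: [3.141, -0.001, -0.061]
ft_force: [0.1, -0.3, -0.1]
width: 0.0659
```

Call:
play_rows:
  rows:
    - [[0,0,0],[0,0,-0.5],-0.45]
    - [[0,0,0],[0,0,-0.8],-0.45]
    - [[0,0,0],[0,0,-1],-1]
    - [[0,0,0],[0,0,-1],-1]
    - [[0,0,0],[0,0,-1],-1]
    - [[0,0,0],[0,0,-1],-1]
    - [[0,0,0],[-0.3,-1,-0.2],-1]
    - [[0,0,0],[-0.3,-1,0],-1]

```text
time: 12.52
tcp_pos: [0.5033, -0.0384, 0.3762]
orientation: [3.141, -0.004, -0.064]
ft_force: [1.1, 0.8, -0.2]
width: 0.0918
```

Call:
play_rows:
  rows:
    - [[0,0,0],[0,-1,0],-1]
    - [[0,0,0],[0,-1,0],-1]
    - [[0,0,0],[0,-1,0],-1]
    - [[0,0,0],[0,-1,0],-1]
    - [[0,0,0],[0,-1,0],-1]
    - [[0,0,0],[0,-1,0],-1]
    - [[0,0,0],[0,-1,0],-1]
    - [[0,0,0],[0,-1,0],-1]

```text
time: 13.18
tcp_pos: [0.5148, 0.1629, 0.3742]
orientation: [3.142, -0.0, -0.061]
ft_force: [-0.1, -0.5, -0.2]
width: 0.0917
```

Call:
play_rows:
  rows:
    - [[0,0,0],[0,-1,0],-1]
    - [[0,0,0],[0,-1,0],-1]
    - [[0,0,0],[0,-1,0],-1]
    - [[0,0,0],[0,-1,0],-1]
    - [[0,0,0],[0,-1,0],-1]
    - [[0,0,0],[0,-1,0],-1]
    - [[0,0,0],[0,0,0],-1]
    - [[0,0,0],[0,0,0],-1]

```text
time: 13.85
tcp_pos: [0.5238, 0.3123, 0.3734]
orientation: [3.141, 0.001, -0.059]
ft_force: [-0.1, -0.6, 0.6]
width: 0.092
```

```bash
python3 - <<'E'
from h import *
st(); c,im=shot("wrist"); heads()
c2,im2=shot("side"); heads("side"); shot("scene");heads("scene")
cv2.imwrite("pics/s2.png",np.hstack([im,im2])[:, :][::1] if 0 else cv2.resize(np.hstack([im,im2]),(800,300)))
E
```

```text
13.85 [0.5238 0.3123 0.3734] [ 3.141e+00  1.000e-03 -5.900e-02] [-0.1 -0.6  0.6] 0.092 [ 0.41  0.46  0.96 -0.    1.73  2.04]
pt [(0.64, [235.0, 136.0], [0.5502, 0.3385])] 
box [(0.62, [220.0, 120.0, 37.0, 35.0], [0.551, 0.3298])]
pt [(0.86, [244.0, 221.0], [0.5706, 0.0649]), (0.61, [211.0, 164.0], [0.5544, 0.3244])] 
box [(0.79, [233.0, 199.0, 24.0, 33.0], [0.5681, 0.0521]), (0.52, [201.0, 145.0, 15.0, 24.0], [0.544, 0.3169])]
pt [(0.9, [354.0, 263.0], [0.5524, 0.3358]), (0.57, [254.0, 134.0], [0.3706, -0.2167]), (0.48, [246.0, 183.0], [0.5536, -0.0823]), (0.23, [222.0, 254.0], [0.7861, 0.0412])] 
box [(0.78, [246.0, 114.0, 14.0, 24.0], [0.3751, -0.217]), (0.65, [345.0, 249.0, 22.0, 24.0], [0.5663, 0.3396])]
```

View pics/s2.png

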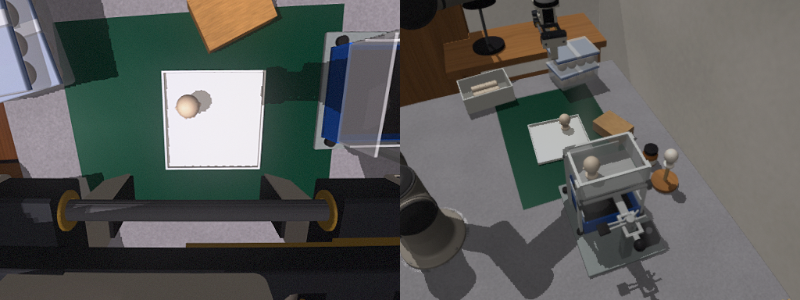

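Call:
play_rows:
  rows:
    - [[0,0,0],[0.15,-0.1,0.95],-1]
    - [[0,0,0],[0.14,-0.1,0.95],-1]
    - [[0,0,0],[0.14,-0.1,0.95],-1]
    - [[0,0,0],[0.14,-0.1,0.95],-1]
    - [[0,0,0],[0.14,-0.1,0.95],-1]
    - [[0,0,0],[0.14,-0.1,0.95],-1]
    - [[0,0,0],[0.14,-0.1,0.95],-1]
    - [[0,0,0],[0.14,-0.1,0.95],-1]

```text
time: 14.97
tcp_pos: [0.5537, 0.3294, 0.1829]
orientation: [-3.142, -0.0, -0.062]
ft_force: [0.1, 0.8, -0.0]
width: 0.0922
```

Call:
play_rows:
  rows:
    - [[0,0,0],[0,0,1],-1]
    - [[0,0,0],[0,0,1],-1]
    - [[0,0,0],[0,0,1],-1]
    - [[0,0,0],[0,0,1],-1]
    - [[0,0,0],[0,0,1],-1]
    - [[0,0,0],[0,0,0.9],-1]
    - [[0,0,0],[0,0,0],-1]
    - [[0,0,0],[0,0,0],-1]

```text
time: 15.63
tcp_pos: [0.553, 0.3292, 0.0357]
orientation: [3.14, 0.002, -0.062]
ft_force: [0.4, 0.3, -0.8]
width: 0.0923
```

Call:
play_rows:
  rows:
    - [[0,0,0],[0,0,0],1]
    - [[0,0,0],[0,0,0],1]
    - [[0,0,0],[0,0,0],1]
    - [[0,0,0],[0,0,0],1]
    - [[0,0,0],[0,0,0],1]
    - [[0,0,0],[0,0,0],1]
    - [[0,0,0],[0,0,0],1]

```text
time: 16.22
tcp_pos: [0.5535, 0.3296, 0.0366]
orientation: [-3.142, -0.0, -0.061]
ft_force: [-0.2, -0.2, -0.2]
width: 0.0496
```

Call:
play_rows:
  rows:
    - [[0,0,0],[0,0,-0.5],1]
    - [[0,0,0],[0,0,-0.9],1]
    - [[0,0,0],[0,0,-1],1]
    - [[0,0,0],[0,0,-1],1]
    - [[0,0,0],[0,0,-1],1]
    - [[0,0,0],[0,0,-1],1]
    - [[0,0,0],[0,0,-1],1]
    - [[0,0,0],[0,0,-1],1]

```text
time: 16.88
tcp_pos: [0.5532, 0.3295, 0.2236]
orientation: [-3.141, -0.0, -0.061]
ft_force: [1.4, 0.5, -1.0]
width: 0.0469
```

Call:
play_rows:
  rows:
    - [[0,0,0],[0,0,-1],1]
    - [[0,0,0],[0,0,-1],1]
    - [[0,0,0],[0,0,-1],1]
    - [[0,0,0],[0,0,-1],1]
    - [[0,0,0],[0,0,-1],1]
    - [[0,0,0],[0,0,-0.6],1]
    - [[0,0,0],[0,0,0],1]

```text
time: 17.47
tcp_pos: [0.554, 0.3299, 0.3665]
orientation: [-3.138, -0.007, -0.061]
ft_force: [0.1, -0.1, -1.0]
width: 0.0464
```

Call:
play_rows:
  rows:
    - [[0,0,0],[0.18,0.98,0],1]
    - [[0,0,0],[0.18,0.98,0],1]
    - [[0,0,0],[0.18,0.98,0],1]
    - [[0,0,0],[0.18,0.98,0],1]
    - [[0,0,0],[0.18,0.98,0],1]
    - [[0,0,0],[0.18,0.98,0],1]
    - [[0,0,0],[0.18,0.98,0],1]
    - [[0,0,0],[0.18,0.98,0],1]

```text
time: 18.13
tcp_pos: [0.5768, 0.1305, 0.3604]
orientation: [3.141, 0.002, -0.061]
ft_force: [0.6, 0.7, -0.1]
width: 0.0467
```

Call:
play_rows:
  rows:
    - [[0,0,0],[0.18,0.98,0],1]
    - [[0,0,0],[0.18,0.98,0],1]
    - [[0,0,0],[0.18,0.98,0],1]
    - [[0,0,0],[0.18,0.98,0],1]
    - [[0,0,0],[0.18,0.98,0],1]
    - [[0,0,0],[0.18,0.98,0],1]
    - [[0,0,0],[0.18,0.98,0],1]
    - [[0,0,0],[0.18,0.98,0],1]

```text
time: 18.8
tcp_pos: [0.6007, -0.0671, 0.3604]
orientation: [-3.141, 0.002, -0.061]
ft_force: [0.2, 0.1, -0.3]
width: 0.0466
```

Call:
play_rows:
  rows:
    - [[0,0,0],[0.18,0.98,0],1]
    - [[0,0,0],[0,0,0],1]
    - [[0,0,0],[0,0,0],1]
    - [[0,0,0],[0,0,0],1]

```text
time: 19.13
tcp_pos: [0.604, -0.0903, 0.3607]
orientation: [-3.141, 0.001, -0.061]
ft_force: [0.3, 0.4, -0.4]
width: 0.0466
```

```bash
python3 - <<'E'
from h import *
st(); print(to([.604,-.091,.237]))
E
```

```text
19.13 [ 0.604  -0.0903  0.3607] [-3.141e+00  1.000e-03 -6.100e-02] [ 0.3  0.4 -0.4] 0.0466 [-0.27  0.46  0.99  0.    1.7   1.36]
[0.01 0.03 4.95]
```

Call:
play_rows:
  rows:
    - [[0,0,0],[0,0,0.9],1]
    - [[0,0,0],[0,0,0.9],1]
    - [[0,0,0],[0,0,0.9],1]
    - [[0,0,0],[0,0,0.9],1]
    - [[0,0,0],[0,0,0.9],1]
    - [[0,0,0],[0,0,0.45],1]
    - [[0,0,0],[0,0,0],1]

```text
time: 19.72
tcp_pos: [0.6027, -0.0889, 0.2346]
orientation: [-3.14, 0.006, -0.06]
ft_force: [-0.7, 0.2, -1.5]
width: 0.0466
```

Call:
play_rows:
  rows:
    - [[0,0,0],[0,0,0],1]
    - [[0,0,0],[0,0,0],-0.45]
    - [[0,0,0],[0,0,0],-0.45]
    - [[0,0,0],[0,0,0],-0.45]
    - [[0,0,0],[0,0,0],-0.45]
    - [[0,0,0],[0,0,0],-0.45]

```text
time: 20.22
tcp_pos: [0.6045, -0.0909, 0.2383]
orientation: [3.141, -0.001, -0.061]
ft_force: [0.4, 0.8, -0.7]
width: 0.0661
```

Call:
play_rows:
  rows:
    - [[0,0,0],[0,0,-0.5],-0.45]
    - [[0,0,0],[0,0,-0.9],-0.45]
    - [[0,0,0],[0,0,-1],-1]
    - [[0,0,0],[0,0,-1],-1]
    - [[0,0,0],[0,0,-1],-1]
    - [[0,0,0],[0,0,-1],-1]
    - [[0,0,0],[0,0,0],-1]
    - [[0,0,0],[0,0,0],-1]

```text
time: 20.88
tcp_pos: [0.6047, -0.091, 0.3743]
orientation: [3.141, -0.004, -0.061]
ft_force: [0.9, 0.1, -0.4]
width: 0.0916
```

Call:
play_rows:
  rows:
    - [[0,0,0],[-0.92,0.9,0],-1]
    - [[0,0,0],[-0.92,0.9,0],-1]
    - [[0,0,0],[-0.92,0.9,0],-1]
    - [[0,0,0],[-0.92,0.9,0],-1]
    - [[0,0,0],[-0.92,0.9,0],-1]
    - [[0,0,0],[-0.92,0.9,0],-1]
    - [[0,0,0],[-0.92,0.9,0],-1]
    - [[0,0,0],[-0.92,0.9,0],-1]

```text
time: 21.55
tcp_pos: [0.4079, -0.2596, 0.3713]
orientation: [-3.14, 0.002, -0.061]
ft_force: [-0.3, -0.2, 0.0]
width: 0.0917
```

Call:
play_rows:
  rows:
    - [[0,0,0],[0,0,0.9],-1]
    - [[0,0,0],[0,0,0.9],-1]
    - [[0,0,0],[0,0,0.9],-1]
    - [[0,0,0],[0,0,0],-1]
    - [[0,0,0],[0,0,0],-1]

```text
time: 21.97
tcp_pos: [0.4089, -0.2586, 0.304]
orientation: [-3.139, 0.003, -0.062]
ft_force: [0.0, 0.1, 1.9]
width: 0.0918
```

```bash
python3 - <<'E'
from h import *
st(); c,im=shot("wrist")
for t,z in dict(hopper_floor=.2,stud_hole=.202,lever_hinge=.192,lever_knob=.192,clip=.194,clip_tip=.206).items():
    r=imaging.landmark_of("wrist",t); print(t,[(np.round(px(q["point"])).tolist(),round(q["score"],2),np.round(onz(c,px(q["point"]),z)[:2],4).tolist()) for q in r[:2]])
print([(q["score"],np.round(np.array(q["extent"])*[512,384,512,384])) for q in imaging.recognise("wrist","clip")])
c2,im2=shot("side"); heads("side")
cv2.imwrite("pics/s3.png",cv2.resize(np.hstack([im,im2]),(800,300)))
cv2.imwrite("pics/s3w.png",im)
E
```

```text
21.97 [ 0.4089 -0.2586  0.304 ] [-3.139e+00  3.000e-03 -6.200e-02] [0.  0.1 1.9] 0.0918 [-0.72  0.22  1.48 -0.    1.44  0.91]
hopper_floor [([338.0, 17.0], 0.62, [0.5471, -0.336]), ([31.0, 26.0], 0.59, [0.5572, -0.0901])]
stud_hole [([256.0, 17.0], 0.95, [0.5502, -0.2711]), ([32.0, 26.0], 0.43, [0.5565, -0.0924])]
lever_hinge [([137.0, 24.0], 0.64, [0.5542, -0.1744])]
lever_knob []
clip [([246.0, 105.0], 0.67, [0.4838, -0.2584])]
clip_tip []
[(0.92, array([229.,   0.,  41., 130.]))]
pt [(0.82, [281.0, 213.0], [0.68, 0.0525]), (0.73, [246.0, 220.0], [0.5767, 0.064])] 
box [(0.95, [270.0, 189.0, 22.0, 32.0], [0.6767, 0.0504]), (0.65, [242.0, 198.0, 20.0, 34.0], [0.5849, 0.0445])]
```

View pics/s3.png

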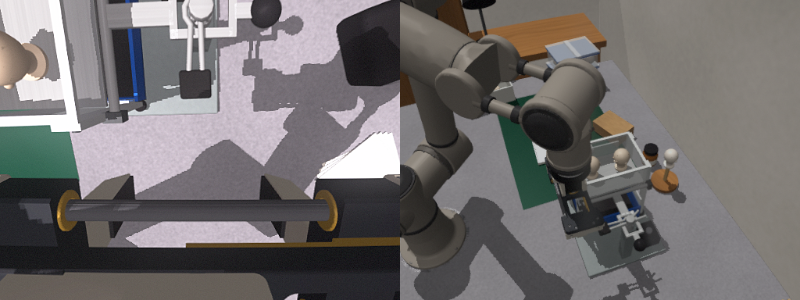

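Call:
play_rows:
  rows:
    - [[1,0,0],[0.8,-0.05,0],-1]
    - [[0,0,0],[0.8,-0.05,0],-1]
    - [[0,0,0],[0.8,-0.06,0],-1]
    - [[0,0,0],[0.6,-0.06,0],-1]
    - [[0,0,0],[0,0,0],-1]
    - [[0,0,0],[0,0,0],-1]
    - [[0,0,0],[0,0,0],-1]
  force: 60

```text
time: 23.1
tcp_pos: [0.4843, -0.2582, 0.3056]
orientation: [-3.037, 0.001, -0.061]
ft_force: [-0.7, 1.1, -0.6]
width: 0.0916
```

```bash
python3 - <<'E'
from h import *
st(); print(to([.484,-.2577,.182]))
E
```

```text
23.1 [ 0.4843 -0.2582  0.3056] [-3.037e+00  1.000e-03 -6.100e-02] [-0.7  1.1 -0.6] 0.0916 [-0.68  0.37  1.27  0.08  1.56  0.95]
[-0.01  0.5   4.92]
```

Call:
play_rows:
  rows:
    - [[0,0,0],[0,0.1,0.9],-1]
    - [[0,0,0],[0,0.1,0.9],-1]
    - [[0,0,0],[0,0.1,0.9],-1]
    - [[0,0,0],[0,0.1,0.9],-1]
    - [[0,0,0],[0,0.1,0.9],-1]
    - [[0,0,0],[0,0,0.42],-1]
    - [[0,0,0],[0,0,0],-1]
    - [[0,0,0],[0,0,0],-1]

```text
time: 23.77
tcp_pos: [0.4843, -0.258, 0.1824]
orientation: [-3.037, 0.0, -0.062]
ft_force: [0.2, 0.1, 1.0]
width: 0.0918
```

```bash
python3 - <<'E'
from h import *
st(); c,im=shot("side"); cv2.imwrite("pics/s4.png",cv2.resize(im[170:360,180:380],(800,600)))
E
```

```text
23.77 [ 0.4843 -0.258   0.1824] [-3.037  0.    -0.062] [0.2 0.1 1. ] 0.0918 [-0.68  0.45  1.49  0.09  1.27  0.92]
```

View pics/s4.png

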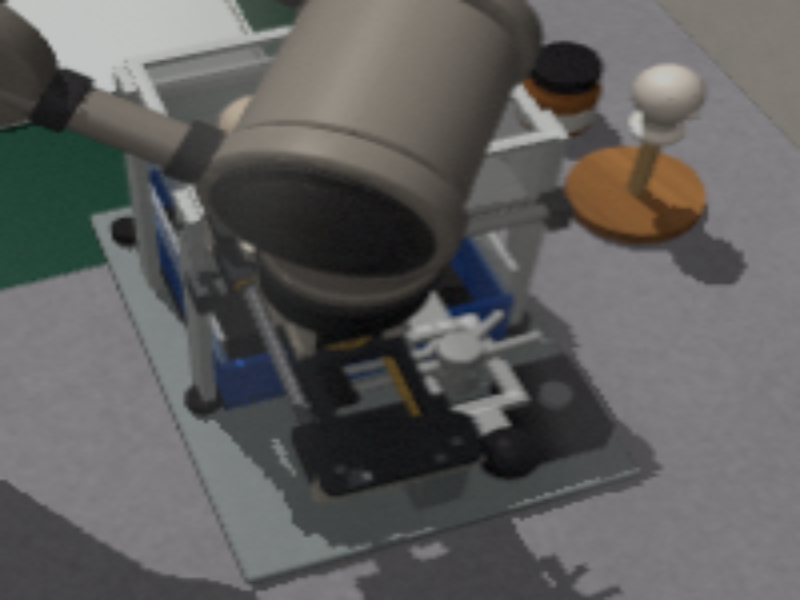

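Call:
play_rows:
  rows:
    - [[0,0,0],[0,0,0],1]
    - [[0,0,0],[0,0,0],1]
    - [[0,0,0],[0,0,0],1]
    - [[0,0,0],[0,0,0],1]
    - [[0,0,0],[0,0,0],1]
    - [[0,0,0],[0,0,0],1]
    - [[0,0,0],[0,0,0],1]
    - [[0,0,0],[0,0,0],1]
  force: 60

```text
time: 24.48
tcp_pos: [0.4849, -0.2579, 0.182]
orientation: [-3.037, 0.0, -0.061]
ft_force: [0.3, 0.2, -0.1]
width: 0.0434
```

Call:
play_rows:
  rows:
    - [[0,0,0],[0,0,0],1]
    - [[0,0,0],[0,0,0],1]
    - [[0,0,0],[0,0,0],1]

```text
time: 24.73
tcp_pos: [0.4849, -0.2579, 0.182]
orientation: [-3.037, 0.0, -0.061]
ft_force: [0.5, -0.5, 0.4]
width: 0.0328
```

Call:
play_rows:
  rows:
    - [[0,0,0],[0,0,0],1]
    - [[0,0,0],[-0.2,0,0.02],1]
    - [[0,0,0],[-0.2,0,0.02],1]
    - [[0,0,0],[-0.3,0,0.03],1]
    - [[0,0,0],[-0.3,0,0.03],1]

```text
time: 25.15
tcp_pos: [0.4598, -0.256, 0.1798]
orientation: [-3.037, -0.001, -0.061]
ft_force: [3.6, -0.3, 2.0]
width: 0.0324
```

Call:
play_rows:
  rows:
    - [[0,0,0],[-0.4,0,0.04],1]
    - [[0,0,0],[-0.5,0,0.04],1]
    - [[0,0,0],[-0.6,0,0.03],1]
    - [[0,0,0],[-0.6,0,0],1]
    - [[0,0,0],[-0.6,0,0],1]
    - [[0,0,0],[-0.6,0,0],1]
    - [[0,0,0],[0,0,0],1]
    - [[0,0,0],[0,0,0],1]

```text
time: 25.82
tcp_pos: [0.3767, -0.2508, 0.1769]
orientation: [-3.037, 0.0, -0.063]
ft_force: [0.8, -0.1, -0.4]
width: 0.0327
```

```bash
python3 - <<'E'
from h import *
st(); c,im=shot("side"); cv2.imwrite("pics/s5.png",cv2.resize(im[170:360,130:380],(800,600)))
c,im=shot("scene"); cv2.imwrite("pics/s5b.png",im)
E
```

```text
25.82 [ 0.3767 -0.2508  0.1769] [-3.037  0.    -0.063] [ 0.8 -0.1 -0.4] 0.0327 [-0.81  0.29  1.75  0.08  1.17  0.79]
```

View pics/s5.png

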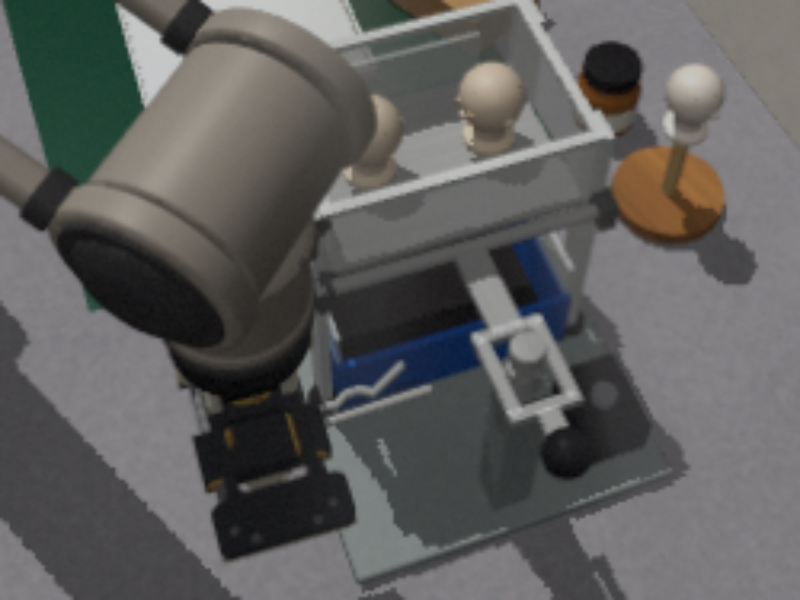

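Call:
play_rows:
  rows:
    - [[-1,0,0],[0,0.5,0],1]
    - [[0,0,0],[0,1,0],1]
    - [[0,0,0],[0,1,0],1]
    - [[0,0,0],[0,1,0],1]
    - [[0,0,0],[0,1,0],1]
    - [[0,0,0],[0.5,1,0.5],1]
    - [[0,0,0],[0.6,0,0.9],1]
    - [[0,0,0],[0.6,0,0.9],1]

```text
time: 26.58
tcp_pos: [0.4126, -0.3926, 0.1174]
orientation: [3.14, -0.002, -0.063]
ft_force: [-0.1, 0.0, -0.5]
width: 0.0327
```

Call:
play_rows:
  rows:
    - [[0,0,0],[0,0,0.9],1]
    - [[0,0,0],[0,0,0.9],1]
    - [[0,0,0],[0,0,0.9],1]
    - [[0,0,0],[0,0,0.9],1]
    - [[0,0,0],[0,0,0.6],1]
    - [[0,0,0],[0,0,0],1]
    - [[0,0,0],[0,0,0],1]

```text
time: 27.17
tcp_pos: [0.4118, -0.3902, 0.0122]
orientation: [-3.14, 0.001, -0.061]
ft_force: [0.8, 0.2, 0.1]
width: 0.0331
```

```bash
python3 - <<'E'
from h import *
st()
E
```

```text
27.17 [ 0.4118 -0.3902  0.0122] [-3.14e+00  1.00e-03 -6.10e-02] [0.8 0.2 0.1] 0.0331 [-0.89  0.67  1.64 -0.    0.83  0.74]
```

Lower the last 8 mm, release, and rise to look.

Call:
play_rows:
  rows:
    - [[0,0,0],[0,0,0.15],1]
    - [[0,0,0],[0,0,0.15],1]
    - [[0,0,0],[0,0,0],1]
    - [[0,0,0],[0,0,0],0.1]
    - [[0,0,0],[0,0,0],0.1]
    - [[0,0,0],[0,0,0],0]
    - [[0,0,0],[0,0,0],-0.3]
    - [[0,0,0],[0,0,0],-0.3]

```text
time: 27.83
tcp_pos: [0.4117, -0.3907, 0.0058]
orientation: [3.141, -0.0, -0.061]
ft_force: [0.1, -0.1, -0.5]
width: 0.0548
```

Call:
play_rows:
  rows:
    - [[0,0,0],[0,0,-0.5],-1]
    - [[0,0,0],[0,0,-1],-1]
    - [[0,0,0],[0,0,-1],-1]
    - [[0,0,0],[0,0,-1],-1]
    - [[0,0,0],[0,0,-1],-1]
    - [[0,0,0],[0,0,-1],-1]
    - [[0,0,0],[0,0,-1],-1]
    - [[0,0,0],[0,0,-1],-1]

```text
time: 28.5
tcp_pos: [0.4114, -0.3903, 0.1944]
orientation: [3.141, -0.0, -0.061]
ft_force: [0.6, -1.0, 0.5]
width: 0.0915
```

Call:
play_rows:
  rows:
    - [[0,0,0],[-0.5,0,-1],-1]
    - [[0,0,0],[-0.5,0,-1],-1]
    - [[0,0,0],[0,0,-1],-1]
    - [[0,0,0],[0,0,0],-1]
    - [[0,0,0],[0,0,0],-1]

```text
time: 28.92
tcp_pos: [0.3869, -0.3895, 0.2695]
orientation: [3.139, -0.002, -0.062]
ft_force: [1.0, 0.1, -0.7]
width: 0.0919
```

```bash
python3 - <<'E'
from h import *
st(); c,im=shot("wrist","w5.png")
for t,z in dict(stud_hole=.202,lever_knob=.192,clip=.004,clip_tip=.004,clip_seat=.004).items():
    r=imaging.landmark_of("wrist",t); print(t,[(np.round(px(q["point"])).tolist(),round(q["score"],2),np.round(onz(c,px(q["point"]),z)[:2],4).tolist()) for q in r[:2]])
E
```

```text
28.92 [ 0.3869 -0.3895  0.2695] [ 3.139e+00 -2.000e-03 -6.200e-02] [ 1.   0.1 -0.7] 0.0919 [-0.93  0.36  1.38 -0.    1.4   0.7 ]
stud_hole []
lever_knob [([21.0, 49.0], 0.47, [0.5108, -0.2288])]
clip [([250.0, 147.0], 0.74, [0.4061, -0.3874])]
clip_tip [([258.0, 54.0], 0.83, [0.5251, -0.406])]
clip_seat [([258.0, 100.0], 0.87, [0.4686, -0.4029])]
```

View pics/w5.png

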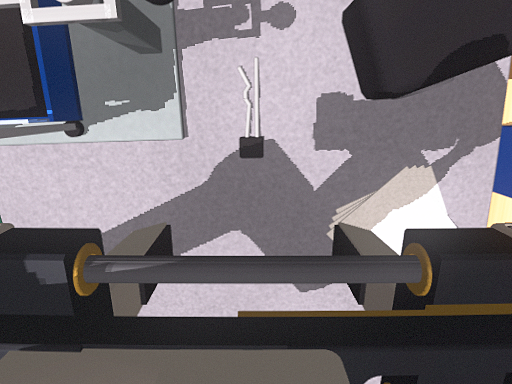

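Call:
play_rows:
  rows:
    - [[0,0,-1],[0,0,0],-1]
    - [[0,0,-1],[0,0,0],-1]
    - [[0,0,-1],[0,0,0],-1]
    - [[0,0,-1],[0,0,0],-1]
    - [[0,0,-1],[0,0,0],-1]
    - [[0,0,-1],[0,0,0],-1]
    - [[0,0,-1],[0,0,0],-1]
    - [[0,0,-1],[0,0,0],-1]

```text
time: 29.88
tcp_pos: [0.3866, -0.3888, 0.2672]
orientation: [-3.14, -0.0, 0.782]
ft_force: [-0.5, 1.0, 0.5]
width: 0.0912
```

Call:
play_rows:
  rows:
    - [[0,0,-1],[0,0,0],-1]
    - [[0,0,-1],[0,0,0],-1]
    - [[0,0,-1],[0,0,0],-1]
    - [[0,0,-1],[0,0,0],-1]
    - [[0,0,-1],[0,0,0],-1]
    - [[0,0,-1],[0,0,0],-1]
    - [[0,0,-1],[0,0,0],-1]
    - [[0,0,-0.2],[0,0,0],-1]

```text
time: 30.55
tcp_pos: [0.3866, -0.3888, 0.2673]
orientation: [-3.141, -0.001, 1.535]
ft_force: [0.3, -0.6, -0.3]
width: 0.0923
```

Call:
play_rows:
  rows:
    - [[0,0,0],[0,0,0],-1]
    - [[0,0,0],[0,0,0],-1]

```text
time: 30.72
tcp_pos: [0.3866, -0.3889, 0.2677]
orientation: [-3.141, -0.0, 1.528]
ft_force: [0.2, 0.1, 0.6]
width: 0.0917
```

```bash
python3 - <<'E'
from h import *
st(); print(to([.5475,-.3355,.27]))
c,im=shot("wrist")
for n in("wrist","side"):
  c,_=shot(n)
  for t,z in dict(stud_hole=.202,lever_knob=.192,lever_hinge=.192,hopper_floor=.2).items():
    r=imaging.landmark_of(n,t); print(t,[(np.round(px(q["point"])).tolist(),round(q["score"],2),np.round(onz(c,px(q["point"]),z)[:2],4).tolist()) for q in r[:2]])
E
```

```text
30.72 [ 0.3866 -0.3889  0.2677] [-3.141 -0.     1.528] [0.2 0.1 0.6] 0.0917 [-0.93  0.36  1.39 -0.    1.4  -0.88]
[ 2.41  6.34 -0.1 ]
stud_hole [([483.0, 29.0], 0.7, [0.5499, -0.2704])]
lever_knob [([465.0, 127.0], 0.72, [0.5523, -0.3369])]
lever_hinge []
hopper_floor [([464.0, 125.0], 0.69, [0.5459, -0.3345])]
stud_hole [([293.0, 286.0], 0.84, [0.5475, -0.2749])]
lever_knob [([310.0, 315.0], 0.61, [0.5544, -0.3408])]
lever_hinge [([276.0, 247.0], 0.89, [0.5583, -0.1681])]
hopper_floor []
```

Call:
play_rows:
  rows:
    - [[0,0,0],[0.34,0.91,0],-1]
    - [[0,0,0],[0.34,0.91,0],-1]
    - [[0,0,0],[0.34,0.91,0],-1]
    - [[0,0,0],[0.34,0.91,0],-1]
    - [[0,0,0],[0.34,0.91,0],-1]
    - [[0,0,0],[0.34,0.91,0],-1]
    - [[0,0,0],[0.36,0.91,0],-1]
    - [[0,0,0],[0,0,0],-1]

```text
time: 31.93
tcp_pos: [0.5515, -0.3334, 0.2672]
orientation: [3.14, -0.001, 1.534]
ft_force: [-0.3, 0.2, -0.4]
width: 0.0916
```

Call:
play_rows:
  rows:
    - [[0,0,0],[0,0,0.8],-1]
    - [[0,0,0],[0,0,0.8],-1]
    - [[0,0,0],[0,0,0.8],-1]
    - [[0,0,0],[0,0,0.8],-1]
    - [[0,0,0],[0,0,0.35],-1]
    - [[0,0,0],[0,0,0],-1]
    - [[0,0,0],[0,0,0],1]
    - [[0,0,0],[0,0,0],1]
  force: 30

```text
time: 32.6
tcp_pos: [0.5487, -0.3361, 0.1808]
orientation: [3.14, 0.002, 1.53]
ft_force: [0.5, -0.7, 0.4]
width: 0.0826
```

Call:
play_rows:
  rows:
    - [[0,0,0],[0,0,0],1]
    - [[0,0,0],[0,0,0],1]
    - [[0,0,0],[0,0,0],1]
    - [[0,0,0],[0,0,0],1]
    - [[0,0,0],[0,0,0],1]
    - [[0,0,0],[0,0,0],1]
    - [[0,0,0],[0,0,0],1]
    - [[0,0,0],[0,0,0],1]

```text
time: 33.27
tcp_pos: [0.5488, -0.3355, 0.1794]
orientation: [3.14, 0.0, 1.53]
ft_force: [-0.7, 1.3, 0.5]
width: 0.0303
```

```bash
python3 - <<'E'
from h import *
st()
E
```

```text
33.27 [ 0.5488 -0.3355  0.1794] [3.14 0.   1.53] [-0.7  1.3  0.5] 0.0303 [-0.67  0.6   1.24  0.    1.3  -0.63]
```

Call:
play_rows:
  rows:
    - [[0,0,0],[0.03,0,-0.66],1]
    - [[0,0,0],[0.1,0,-0.65],1]
    - [[0,0,0],[0.16,0,-0.64],1]
    - [[0,0,0],[0.23,0,-0.62],1]
    - [[0,0,0],[0.29,0,-0.59],1]
    - [[0,0,0],[0.34,0,-0.56],1]

```text
time: 33.77
tcp_pos: [0.5497, -0.305, 0.2718]
orientation: [-3.141, -0.003, 1.531]
ft_force: [4.7, 5.8, -7.3]
width: 0.0307
```

Call:
play_rows:
  rows:
    - [[0,0,0],[0.4,0,-0.52],1]
    - [[0,0,0],[0.45,0,-0.48],1]
    - [[0,0,0],[0.5,0,-0.43],1]
    - [[0,0,0],[0.54,0,-0.38],1]
    - [[0,0,0],[0.57,0,-0.33],1]
    - [[0,0,0],[0.08,0,-0.05],1]
    - [[0,0,0],[0,0,0],1]
    - [[0,0,0],[0,0,0],1]

```text
time: 34.43
tcp_pos: [0.5519, -0.2426, 0.3256]
orientation: [-3.14, -0.001, 1.531]
ft_force: [5.3, 0.5, -14.8]
width: 0.0303
```

```bash
python3 - <<'E'
from h import *
st(); c,im=shot("side"); c,im2=shot("scene")
cv2.imwrite("pics/s6.png",np.hstack([cv2.resize(im[150:340,180:380],(400,380)),cv2.resize(im2[60:230,130:310],(400,380))]))
heads("side");heads("scene")
E
```

```text
34.43 [ 0.5519 -0.2426  0.3256] [-3.140e+00 -1.000e-03  1.531e+00] [  5.3   0.5 -14.8] 0.0303 [-0.54  0.45  1.1   0.    1.6  -0.5 ]
pt [(0.45, [259.0, 222.0], [0.6087, 0.0454])] 
box [(0.67, [234.0, 224.0, 14.0, 13.0], [0.5394, 0.0041]), (0.28, [248.0, 139.0, 33.0, 39.0], [0.7095, 0.2474]), (0.17, [323.0, 191.0, 7.0, 8.0], [0.8158, 0.0356])]
pt [(0.58, [255.0, 199.0], [0.5801, -0.0192])] 
box []
```

View pics/s6.png

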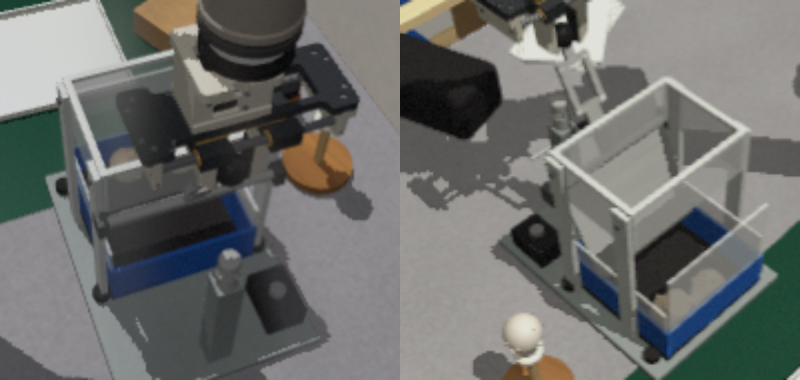

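Call:
play_rows:
  rows:
    - [[0,0,0],[-0.08,0,0.05],1]
    - [[0,0,0],[-0.57,0,0.33],1]
    - [[0,0,0],[-0.54,0,0.38],1]
    - [[0,0,0],[-0.5,0,0.43],1]
    - [[0,0,0],[-0.45,0,0.48],1]
    - [[0,0,0],[-0.4,0,0.52],1]

```text
time: 35.23
tcp_pos: [0.5498, -0.3057, 0.2742]
orientation: [3.139, -0.001, 1.531]
ft_force: [1.9, 8.0, 1.4]
width: 0.0302
```

Call:
play_rows:
  rows:
    - [[0,0,0],[-0.34,0,0.56],1]
    - [[0,0,0],[-0.29,0,0.59],1]
    - [[0,0,0],[-0.23,0,0.62],1]
    - [[0,0,0],[-0.16,0,0.64],1]
    - [[0,0,0],[-0.1,0,0.65],1]
    - [[0,0,0],[-0.03,0,0.66],1]
    - [[0,0,0],[0,0,0.08],1]
    - [[0,0,0],[0,0,0],1]

```text
time: 35.9
tcp_pos: [0.5487, -0.3379, 0.1793]
orientation: [3.138, 0.005, 1.529]
ft_force: [0.9, -4.1, 0.0]
width: 0.0303
```

```bash
python3 - <<'E'
from h import *
st(); 
E
```

```text
35.9 [ 0.5487 -0.3379  0.1793] [3.138 0.005 1.529] [ 0.9 -4.1  0. ] 0.0303 [-0.67  0.6   1.24 -0.    1.3  -0.63]
```

Call:
play_rows:
  rows:
    - [[0,0,0],[0,0,0.08],1]
    - [[0,0,0],[0,0,0.08],1]
    - [[0,0,0],[0,0,0],1]
    - [[0,0,0],[0,0,0],1]

```text
time: 36.23
tcp_pos: [0.5488, -0.3379, 0.1776]
orientation: [3.137, 0.006, 1.53]
ft_force: [-2.6, -4.7, 9.6]
width: 0.0302
```

Call:
play_rows:
  rows:
    - [[0,0,0],[0,0,0],-1]
    - [[0,0,0],[0,0,0],-1]
    - [[0,0,0],[0,0,0],-1]
    - [[0,0,0],[0,0,0],-1]
    - [[0,0,0],[0,0,-0.8],-1]
    - [[0,0,0],[0,0,-1],-1]
    - [[0,0,0],[0,0,-1],-1]
    - [[0,0,0],[0,0,-1],-1]

```text
time: 36.9
tcp_pos: [0.548, -0.3351, 0.269]
orientation: [-3.141, -0.001, 1.531]
ft_force: [0.5, -0.5, 0.2]
width: 0.0791
```

Call:
play_rows:
  rows:
    - [[0,0,0],[-0.3,-1,0],-1]
    - [[0,0,0],[-0.3,-1,0],-1]
    - [[0,0,0],[-0.3,-1,0],-1]
    - [[0,0,0],[-0.3,-1,0],-1]
    - [[0,0,0],[-0.3,-1,0],-1]
    - [[0,0,0],[-0.3,-1,0],-1]
    - [[0,0,0],[-0.2,-1,0],-1]

```text
time: 37.48
tcp_pos: [0.37, -0.3784, 0.2681]
orientation: [-3.141, -0.0, 1.53]
ft_force: [0.0, -0.5, 0.2]
width: 0.0919
```

Call:
play_rows:
  rows:
    - [[0,0,1],[0,0,0.4],-1]
    - [[0,0,1],[0,0,0.4],-1]
    - [[0,0,1],[0,0,0.4],-1]
    - [[0,0,1],[0,0,0.4],-1]
    - [[0,0,1],[0,0,0.4],-1]
    - [[0,0,1],[0,0,0.4],-1]
    - [[0,0,1],[0,0,0.4],-1]
    - [[0,0,1],[0,0,0.4],-1]

```text
time: 38.15
tcp_pos: [0.3713, -0.3781, 0.1877]
orientation: [-3.141, -0.0, 0.688]
ft_force: [-0.6, -0.0, 0.4]
width: 0.0918
```

Call:
play_rows:
  rows:
    - [[0,0,1],[0,0,0.2],-1]
    - [[0,0,1],[0,0,0.2],-1]
    - [[0,0,1],[0,0,0.2],-1]
    - [[0,0,1],[0,0,0.2],-1]
    - [[0,0,1],[0,0,0],-1]
    - [[0,0,1],[0,0,0],-1]
    - [[0,0,1],[0,0,0],-1]
    - [[0,0,0.2],[0,0,0],-1]

```text
time: 38.82
tcp_pos: [0.3713, -0.3781, 0.1681]
orientation: [-3.141, 0.0, -0.065]
ft_force: [-0.7, 0.1, -0.8]
width: 0.0921
```

Call:
play_rows:
  rows:
    - [[0,0,0],[0,0,0],-1]
    - [[0,0,0],[0,0,0],-1]
    - [[0,0,0],[0,0,0],-1]

```text
time: 39.07
tcp_pos: [0.3713, -0.3783, 0.1683]
orientation: [-3.142, 0.0, -0.059]
ft_force: [-0.4, -0.3, -0.1]
width: 0.0925
```

```bash
python3 - <<'E'
from h import *
s=st(); c,im=shot("wrist","w7.png")
for t,z in dict(clip=.004,clip_tip=.004,clip_seat=.004).items():
    r=imaging.landmark_of("wrist",t); print(t,[(np.round(px(q["point"])).tolist(),round(q["score"],2),np.round(onz(c,px(q["point"]),z)[:2],4).tolist()) for q in r[:2]])
for n in ("side","scene"):
  c,im2=shot(n)
  for t in("lever_knob","stud_hole","lever_hinge"): print(n,t,[(np.round(px(q["point"])).tolist(),round(q["score"],2)) for q in imaging.landmark_of(n,t)[:2]])
  heads(n)
cv2.imwrite("pics/s7.png",np.hstack([cv2.resize(im,(400,300)),cv2.resize(im2[60:230,130:310],(400,300))]))
E
```

```text
39.07 [ 0.3713 -0.3783  0.1683] [-3.142  0.    -0.059] [-0.4 -0.3 -0.1] 0.0925 [-0.94  0.41  1.6  -0.    1.14  0.69]
clip [([259.0, 141.0], 0.62, [0.4094, -0.3886])]
clip_tip []
clip_seat [([270.0, 75.0], 0.97, [0.4743, -0.4028])]
side lever_knob [([308.0, 313.0], 0.6)]
side stud_hole [([295.0, 286.0], 0.76)]
side lever_hinge [([276.0, 245.0], 0.95), ([321.0, 205.0], 0.7)]
pt [(0.62, [202.0, 180.0], [0.5058, 0.2658]), (0.54, [300.0, 382.0], [0.5243, -0.4041])] 
box [(0.73, [203.0, 166.0, 134.0, 187.0], [0.5769, -0.1093]), (0.39, [275.0, 373.0, 29.0, 9.0], [0.4986, -0.3967])]
scene lever_knob [([186.0, 102.0], 0.74)]
scene stud_hole [([202.0, 110.0], 0.97)]
scene lever_hinge [([225.0, 127.0], 0.65)]
pt [(0.51, [254.0, 193.0], [0.5684, -0.0363]), (0.34, [223.0, 126.0], [0.4211, -0.3263])] 
box [(0.66, [173.0, 95.0, 126.0, 136.0], [0.5384, -0.1416]), (0.62, [184.0, 100.0, 85.0, 53.0], [0.442, -0.283])]
```

View pics/s7.png

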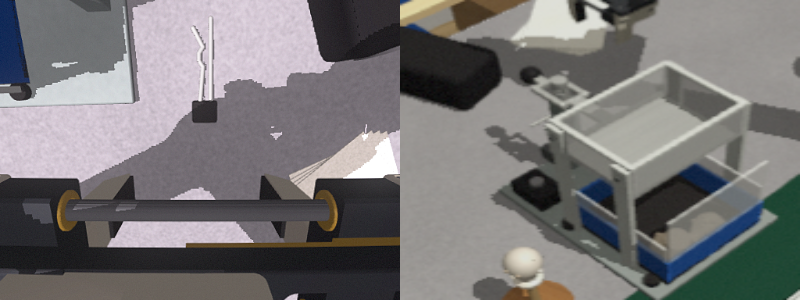

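```bash
cat >> h.py <<'E'
def legfit(im,c,z,x0,x1,y0,y1,thr=40):
    "lines (Hough) in bgr crop -> world yaw at plane z"
    g=cv2.cvtColor(im,cv2.COLOR_BGR2GRAY)[y0:y1,x0:x1]
    for l in cv2.createLineSegmentDetector().detect(g)[0][:,0]:
        if np.hypot(*(l[:2]-l[2:]))>thr:
            a,b=onz(c,l[:2]+[x0,y0],z),onz(c,l[2:]+[x0,y0],z)
            if a[0]>b[0]: a,b=b,a
            d=b-a; print(np.round(l+[x0,y0,x0,y0],1),np.round(a[:2],4),np.round(b[:2],4),"yaw",round(float(np.arctan2(d[1],d[0])),4))
E
python3 - <<'E'
from h import *
c=cal("wrist"); im=cv2.imread("pics/w7.png")
legfit(im,c,.004,225,310,0,170,14)
E
```

```text
[245.4 153.1 245.2 130.6] [ 0.3969 -0.3733] [ 0.4206 -0.3747] yaw -0.0589
[271.4 127.8 285.3 123.3] [ 0.4219 -0.4022] [ 0.4256 -0.4169] yaw -1.3241
[257.2 126.9 260.7  84.3] [ 0.4237 -0.3874] [ 0.4658 -0.3933] yaw -0.1393
[270.5 125.6 270.5  20.6] [ 0.4242 -0.4014] [ 0.5237 -0.4059] yaw -0.0459
[260.1  58.4 246.9  33.1] [ 0.4903 -0.3941] [ 0.514  -0.3824] yaw 0.4556
[261.1 108.1 261.4 123.2] [ 0.4273 -0.392 ] [ 0.4425 -0.3925] yaw -0.0335
[273.8 108.1 273.8 124.4] [ 0.4253 -0.4049] [ 0.4417 -0.4056] yaw -0.046
[273.4  76.9 273.4 105.6] [ 0.4442 -0.4053] [ 0.4721 -0.4065] yaw -0.0439
[225.  158.8 236.5 146.4] [ 0.3922 -0.351 ] [ 0.4047 -0.3643] yaw -0.8161
[273.2  23.1 274.   74.4] [ 0.4745 -0.4072] [ 0.5214 -0.4085] yaw -0.0275
[266.4  71.9 266.4  99.4] [ 0.4508 -0.3984] [ 0.4773 -0.3996] yaw -0.0477
[277.5 130.6 277.  155.6] [ 0.3922 -0.407 ] [ 0.4186 -0.4085] yaw -0.0577
[274.4 156.6 248.1 156.7] [ 0.3913 -0.4041] [ 0.3929 -0.3759] yaw 1.514
[244.4  35.6 256.5  59.6] [ 0.4894 -0.3904] [ 0.5119 -0.3799] yaw 0.4366
[267.3  23.1 267.1  71.9] [ 0.4772 -0.4004] [ 0.5217 -0.4028] yaw -0.0526
[256.9  85.7 253.9 125.7] [ 0.4252 -0.384 ] [ 0.4647 -0.3894] yaw -0.136
[267.7 100.6 267.  125.6] [ 0.4244 -0.3977] [ 0.4495 -0.3997] yaw -0.0772
```

Call:
play_rows:
  rows:
    - [[0,0,0],[0.5,0.14,0.8],-1]
    - [[0,0,0],[0.5,0.13,0.8],-1]
    - [[0,0,0],[0.45,0.13,0.8],-1]
    - [[0,0,0],[0,0,0.9],-1]
    - [[0,0,0],[0,0,0.9],-1]
    - [[0,0,0],[0,0,0.9],-1]
    - [[0,0,0],[0,0,0.6],-1]
    - [[0,0,0],[0,0,0.3],-1]

```text
time: 40.53
tcp_pos: [0.4061, -0.3895, 0.016]
orientation: [-3.139, 0.002, -0.061]
ft_force: [-0.8, -0.3, 0.8]
width: 0.0922
```

Call:
play_rows:
  rows:
    - [[0,0,0],[0,0,0.2],-1]
    - [[0,0,0],[0,0,0.15],-1]
    - [[0,0,0],[0,0,0.15],-1]
    - [[0,0,0],[0,0,0.1],-1]
    - [[0,0,0],[0,0,0],-1]
    - [[0,0,0],[0,0,0],-1]
  force: 60

```text
time: 41.03
tcp_pos: [0.407, -0.3908, 0.0037]
orientation: [3.141, -0.001, -0.061]
ft_force: [0.2, -0.3, 0.2]
width: 0.0918
```

Call:
play_rows:
  rows:
    - [[0,0,0],[0,0,0.07],-1]
    - [[0,0,0],[0,0,0],1]
    - [[0,0,0],[0,0,0],1]
    - [[0,0,0],[0,0,0],1]
    - [[0,0,0],[0,0,0],1]
    - [[0,0,0],[0,0,0],1]
    - [[0,0,0],[0,0,0],1]
    - [[0,0,0],[0,0,0],1]
  force: 60

```text
time: 41.7
tcp_pos: [0.4069, -0.3906, 0.0015]
orientation: [3.142, -0.0, -0.061]
ft_force: [-0.3, -0.4, 0.1]
width: 0.0496
```

Call:
play_rows:
  rows:
    - [[0,0,0],[0,0,0],1]
    - [[0,0,0],[0,0,0],1]
    - [[0,0,0],[0,0,0],1]
    - [[0,0,0],[0,0,0],1]
    - [[0,0,0],[0,0,-0.2],1]
    - [[0,0,0],[0,0,-0.4],1]
    - [[0,0,0],[0,0,-0.4],1]
    - [[0,0,0],[0,0,0],1]

```text
time: 42.37
tcp_pos: [0.4079, -0.3918, 0.0292]
orientation: [3.138, -0.003, -0.061]
ft_force: [0.3, -0.2, -0.7]
width: 0.0331
```

```bash
python3 - <<'E'
from h import *
st()
E
```

```text
42.37 [ 0.4079 -0.3918  0.0292] [ 3.138e+00 -3.000e-03 -6.100e-02] [ 0.3 -0.2 -0.7] 0.0331 [-0.9   0.64  1.64 -0.    0.86  0.73]
```

Call:
play_rows:
  rows:
    - [[0,0,0],[-0.2,0,-0.8],1]
    - [[0,0,0],[-0.2,0,-0.9],1]
    - [[0,0,0],[-0.2,0,-0.9],1]
    - [[0,0,0],[-0.2,0,-0.9],1]
    - [[0,0,0],[-0.2,0,-0.9],1]
    - [[0,0,0],[0,0,-0.9],1]
    - [[0,0,0],[0,0,-0.9],1]
    - [[0,0,0],[0,0,-0.65],1]

```text
time: 43.03
tcp_pos: [0.3821, -0.3894, 0.2005]
orientation: [3.139, -0.002, -0.062]
ft_force: [0.2, -1.0, -0.9]
width: 0.0333
```

Call:
play_rows:
  rows:
    - [[0,0,0],[0,-0.9,0],1]
    - [[0,0,0],[0,-0.9,0],1]
    - [[0,0,0],[0,-0.9,0],1]
    - [[0,0,0],[0,-0.9,0],1]
    - [[0,0,0],[0,-0.9,0],1]
    - [[0.67,0,-0.23],[0,-0.86,0],1]
    - [[0,0,0],[0,0,0],1]
    - [[0,0,0],[0,0,0],1]

```text
time: 43.7
tcp_pos: [0.3902, -0.2558, 0.1982]
orientation: [-3.074, -0.002, -0.037]
ft_force: [-0.1, -0.1, 0.1]
width: 0.033
```

```bash
python3 - <<'E'
from h import *
st(); print(to([.402,-.2575,.2]))
c,im=shot("wrist","w8.png")
for t,z in dict(clip=.202,clip_tip=.202,clip_seat=.202,stud_hole=.202).items():
    r=imaging.landmark_of("wrist",t); print(t,[(np.round(px(q["point"])).tolist(),round(q["score"],2),np.round(onz(c,px(q["point"]),z)[:2],4).tolist()) for q in r[:2]])
E
```

```text
43.7 [ 0.3902 -0.2558  0.1982] [-3.074e+00 -2.000e-03 -3.700e-02] [-0.1 -0.1  0.1] 0.033 [-0.78  0.28  1.7   0.05  1.21  0.81]
[ 0.47  0.05 -0.08]
clip [([248.0, 240.0], 0.77, [0.3916, -0.2545])]
clip_tip [([267.0, 1.0], 0.87, [0.5091, -0.2682])]
clip_seat [([267.0, 112.0], 0.97, [0.4598, -0.2668])]
stud_hole []
```

View pics/w8.png

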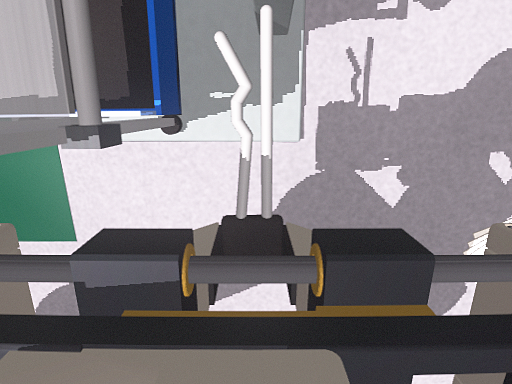

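Call:
play_rows:
  rows:
    - [[0,0,0],[0.47,0.08,-0.08],1]
    - [[0,0,0],[0,0,0],1]
    - [[0,0,0],[0.3,0,0],1]
    - [[0,0,0],[0.3,0,0],1]
    - [[0,0,0],[0,0,0],1]
    - [[0,0,0],[0,0,0],1]

```text
time: 44.45
tcp_pos: [0.417, -0.2583, 0.1994]
orientation: [-3.071, -0.0, -0.037]
ft_force: [-0.1, -0.0, -1.3]
width: 0.0329
```

```bash
python3 - <<'E'
from h import *
s=st(); print(s["ft_torque"])
out=[]
L={}
for n in("side","scene"):
  c,im=shot(n)
  for t in("clip_tip","stud_hole"):
    r=imaging.landmark_of(n,t); print(n,t,[(np.round(px(q["point"]),1).tolist(),round(q["score"],2)) for q in r[:2]]); 
    if r: L[t,n]=ray(c,px(r[0]["point"]))
  u=proj(c,[.5505,-.271,.21]); print(n,u,"model tip",proj(c,[.535,-.2695,.202])); x,y=int(u[0]),int(u[1])
  out.append(cv2.resize(im[y-25:y+25,x-35:x+25],(400,333),interpolation=cv2.INTER_CUBIC))
for t in("clip_tip","stud_hole"):
  if (t,"side") in L and (t,"scene") in L: print(t,tri([L[t,"side"],L[t,"scene"]]))
cv2.imwrite("pics/s9.png",np.hstack(out))
E
```

```text
44.45 [ 0.417  -0.2583  0.1994] [-3.071 -0.    -0.037] [-0.1 -0.  -1.3] 0.0329 [-0.75  0.33  1.63  0.06  1.23  0.84]
[0.03471553 0.03781172 0.04338642]
side clip_tip [([288.5, 287.4], 0.45)]
side stud_hole [([291.3, 286.2], 0.97)]
side [293.36439146 282.25785962] model tip [285.74030199 286.15656261]
scene clip_tip [([203.9, 106.9], 0.51)]
scene stud_hole [([199.8, 106.7], 0.76), ([216.1, 99.7], 0.39)]
scene [200.93911262 107.18935812] model tip [205.31992463 106.9568513 ]
clip_tip [ 0.53841431 -0.27351708  0.20182398]
stud_hole [ 0.54632462 -0.27731713  0.20605981]
```

View pics/s9.png

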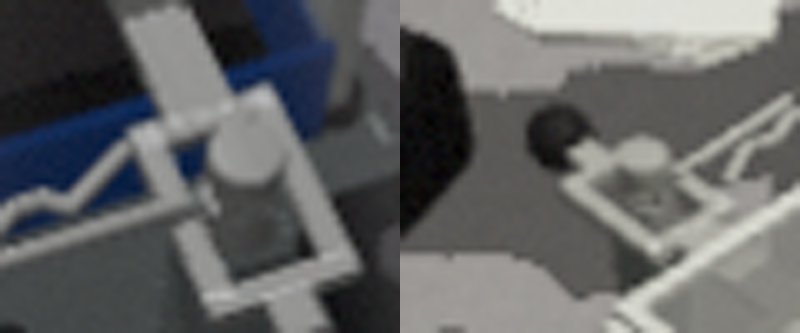

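Call:
play_rows:
  rows:
    - [[0,0,0],[0.2,0,0],1]
    - [[0,0,0],[0.2,0,0],1]
    - [[0,0,0],[0.2,0,0],1]
    - [[0,0,0],[0,0,0],1]
    - [[0,0,0],[0,0,0],1]

```text
time: 45.17
tcp_pos: [0.4321, -0.2589, 0.1995]
orientation: [-3.071, -0.001, -0.037]
ft_force: [-0.1, -0.1, -1.0]
width: 0.0327
```

Call:
play_rows:
  rows:
    - [[0,0,0],[0.2,0,0],1]
    - [[0,0,0],[0.2,0,0],1]
    - [[0,0,0],[0.2,0,0],1]
    - [[0,0,0],[0,0,0],1]

```text
time: 45.5
tcp_pos: [0.4477, -0.2596, 0.1996]
orientation: [-3.072, -0.001, -0.037]
ft_force: [0.1, 0.1, -0.3]
width: 0.0331
```

Call:
play_rows:
  rows:
    - [[0,0,0],[0.2,0,0],1]
    - [[0,0,0],[0.2,0,0],1]
    - [[0,0,0],[0.2,0,0],1]
    - [[0,0,0],[0,0,0],1]

```text
time: 45.83
tcp_pos: [0.4625, -0.2597, 0.1995]
orientation: [-3.071, -0.001, -0.037]
ft_force: [-0.4, 1.8, -0.5]
width: 0.0328
```

Call:
play_rows:
  rows:
    - [[0,0,0],[0.15,0,0],1]
    - [[0,0,0],[0.15,0,0],1]
    - [[0,0,0],[0.15,0,0],1]
    - [[0,0,0],[0,0,0],1]

```text
time: 46.17
tcp_pos: [0.4744, -0.2605, 0.1998]
orientation: [-3.072, -0.003, -0.037]
ft_force: [3.7, 1.8, -1.1]
width: 0.0328
```

Call:
play_rows:
  rows:
    - [[0,0,0],[0.1,0,0],1]
    - [[0,0,0],[0.1,0,0],1]
    - [[0,0,0],[0,0,0],1]

```text
time: 46.42
tcp_pos: [0.4786, -0.261, 0.1998]
orientation: [-3.072, -0.002, -0.037]
ft_force: [2.5, 0.6, -0.4]
width: 0.0329
```

```bash
python3 - <<'E'
from h import *
s=st()
for n in("side","scene"):
  c,im=shot(n,"t_%s.png"%n)
  for t in("clip","clip_tip","clip_seat","stud_hole"):
    r=imaging.landmark_of(n,t); print(n,t,[(np.round(px(q["point"]),1).tolist(),round(q["score"],2)) for q in r[:2]])
E
```

```text
46.42 [ 0.4786 -0.261   0.1998] [-3.072e+00 -2.000e-03 -3.700e-02] [ 2.5  0.6 -0.4] 0.0329 [-0.67  0.42  1.48  0.06  1.28  0.92]
side clip []
side clip_tip [([314.7, 277.7], 0.54)]
side clip_seat [([292.3, 284.5], 0.6)]
side stud_hole [([294.9, 283.2], 0.72)]
scene clip [([220.5, 98.2], 0.64)]
scene clip_tip [([187.8, 116.5], 0.64)]
scene clip_seat [([201.3, 110.3], 0.46)]
scene stud_hole [([204.4, 107.2], 0.73)]
```

Call:
play_rows:
  rows:
    - [[0,0,0],[0.08,0,0],1]
    - [[0,0,0],[0,0,0],1]
    - [[0,0,0],[0,0,0],1]

```text
time: 47.17
tcp_pos: [0.4798, -0.2608, 0.1996]
orientation: [-3.072, -0.0, -0.037]
ft_force: [0.1, 0.3, -0.5]
width: 0.0329
```

Call:
play_rows:
  rows:
    - [[0,0,0],[0.08,0,0],1]
    - [[0,0,0],[0,0,0],1]
    - [[0,0,0],[0,0,0],1]

```text
time: 47.42
tcp_pos: [0.482, -0.2607, 0.1996]
orientation: [-3.071, -0.001, -0.037]
ft_force: [0.3, 1.3, 0.2]
width: 0.0329
```

Call:
play_rows:
  rows:
    - [[0,0,0],[0.08,0,0],1]
    - [[0,0,0],[0,0,0],1]
    - [[0,0,0],[0,0,0],1]

```text
time: 47.67
tcp_pos: [0.4841, -0.2605, 0.1996]
orientation: [-3.071, -0.001, -0.037]
ft_force: [-0.8, 1.5, -1.7]
width: 0.0327
```

Call:
play_rows:
  rows:
    - [[0,0,0],[-0.04,0,0],1]
    - [[0,0,0],[0,0,0],0.1]
    - [[0,0,0],[0,0,0],-0.2]
    - [[0,0,0],[0,0,0],-0.6]
    - [[0,0,0],[0,0,0],-1]
    - [[0,0,0],[0,0,0],-1]
    - [[0,0,0],[0,0,0],-1]
    - [[0,0,0],[0,0,0],-1]

```text
time: 48.33
tcp_pos: [0.483, -0.261, 0.1997]
orientation: [-3.072, -0.001, -0.037]
ft_force: [-0.3, -0.1, 0.4]
width: 0.0751
```

Call:
play_rows:
  rows:
    - [[0,0,0],[0,0,-0.5],-1]
    - [[0,0,0],[0,0,-0.9],-1]
    - [[0,0,0],[0,0,-0.9],-1]
    - [[0,0,0],[0,0,-0.9],-1]
    - [[0,0,0],[0,0,-0.9],-1]
    - [[-0.67,0,0],[-0.6,0,-0.9],-1]
    - [[0,0,0],[-1,0,0],-1]
    - [[0,0,0],[-1,0,0],-1]

```text
time: 49.0
tcp_pos: [0.4176, -0.267, 0.3257]
orientation: [3.139, -0.003, -0.036]
ft_force: [0.3, -0.6, -0.3]
width: 0.0921
```

Call:
play_rows:
  rows:
    - [[0,0,0],[-0.6,0,0],-1]
    - [[0,0,0],[0,0,0],-1]
    - [[0,0,0],[0,0,0],-1]

```text
time: 49.25
tcp_pos: [0.4025, -0.2668, 0.3248]
orientation: [3.141, -0.002, -0.038]
ft_force: [0.5, -0.2, 0.1]
width: 0.0916
```

```bash
python3 - <<'E'
from h import *
st(); c,im=shot("wrist")
for t,z in dict(clip=.194,clip_seat=.202,stud_hole=.202,lever_knob=.192).items():
    r=imaging.landmark_of("wrist",t); print(t,[(np.round(px(q["point"])).tolist(),round(q["score"],2),np.round(onz(c,px(q["point"]),z)[:2],4).tolist()) for q in r[:2]])
c,a=shot("side");L={}
for n in("side","scene"):
  cc,b=shot(n)
  for t in("clip","clip_tip"):
    r=imaging.landmark_of(n,t); print(n,t,[(np.round(px(q["point"]),1).tolist(),round(q["score"],2)) for q in r[:2]])
A=cv2.resize(im[0:130,180:300],(370,400),interpolation=cv2.INTER_CUBIC)
B=cv2.resize(a[205:335,220:350],(400,400),interpolation=cv2.INTER_CUBIC)
cv2.imwrite("pics/s10.png",np.hstack([A,B]))
E
```

```text
49.25 [ 0.4025 -0.2668  0.3248] [ 3.141e+00 -2.000e-03 -3.800e-02] [ 0.5 -0.2  0.1] 0.0916 [-0.74  0.2   1.45  0.    1.49  0.86]
clip [([240.0, 95.0], 0.56, [0.4868, -0.2593]), ([131.0, 57.0], 0.51, [0.5233, -0.1637])]
clip_seat [([249.0, 14.0], 0.68, [0.5517, -0.27])]
stud_hole [([249.0, 17.0], 0.93, [0.549, -0.2705])]
lever_knob [([325.0, 17.0], 0.98, [0.5501, -0.3367])]
side clip [([260.3, 291.2], 0.87)]
side clip_tip [([317.3, 274.5], 0.59), ([272.7, 168.4], 0.56)]
scene clip [([219.0, 103.1], 0.5), ([192.6, 234.9], 0.34)]
scene clip_tip [([188.7, 116.1], 0.44)]
```

View pics/s10.png

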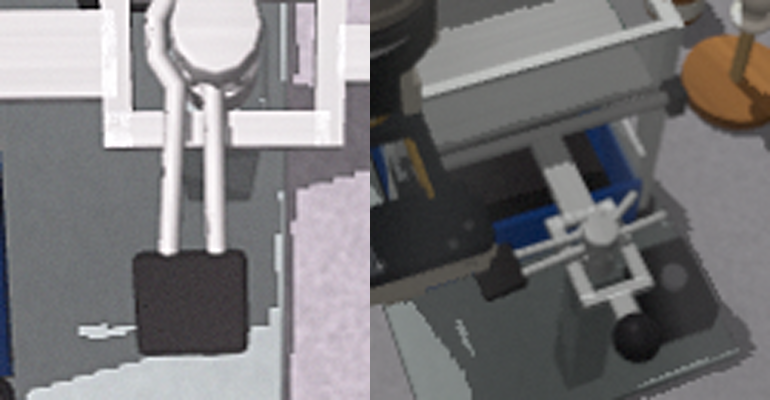

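```bash
python3 -c "
from workcell import arm
print(arm.sign_off())"
```

```text
the job is handed in; nothing more can be done
None
```

I finished the job and handed it in at about 49 s of robot time; I was given no verdict.

**What I did**
- Two heads were present. I moved both from the tray into the hopper while the trap door was still shut and pinned.
- I pulled the R-clip off and laid it flat on the bench.
- I gripped the knob and raised the lever to its stop, where it pushed back with about 15 N. The heads dropped.
- I swung the lever down until it bottomed out, pushing back with about 10 N, then picked up the clip and pushed it back onto the stud. The push force changed sign as the clip snapped in.

**Last checks**
- **Clip:** the last pictures show the straight leg through the stud and out the far side, with the bent leg hugging the stud. The clip's seat point read about 3 mm past the hole centre, and the grip about 3 mm from where it started. Both are within camera error.
- **Lever and door:** the lever is level and the door shut.
- **Heads:** the picture taken after the door was shut shows an empty hopper and the heads in the tub behind the guard. With the door open I could make out two separate heads there. The trained networks did not reliably find them behind the guard, so the count of two rests on the pictures.
- **Rest of the bench:** the gripper was clear of everything at hand-in. I touched none of the other things on the bench.

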